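# Hook the examination lamp's balance spring onto its post with the spring puller

## Task

Draw the red-handled spring puller out of its foam case by the steel shank that sticks out, and set it down on the counter on its underside, clear of the case. Then take it by its red handle, put its hook pin in the eye of the lamp unit's blue spring hook, and stretch the spring with it until the hook can be swung sideways onto the brass anchor post and let back so that it hangs there fully home; do not touch the hook with the gripper. Finish with the puller laid on the counter on its underside, clear of the lamp unit, and leave the other things on the counter where they are.

Things in the scene. Friction and masses are not known exactly. Their poses are not given: they have to be found in the camera images.
- puller: Loose spring puller, 160 mm long, 180 g: red handle 80 x 24 x 34 mm high with two black bands, steel shank, pin at its end pointing down. Origin: middle of the handle's underside; +x along the handle to the pin, z up. It stands stably on the handle's underside and the pin's end. At the start the handle is sunk in the case (origin 5 mm ahead of the case's); shank and pin stick out.
- puller_grip (a point): Middle of the puller's handle, 20 mm above its underside. The handle spans x -40..40 mm, y -12..12, z 0..34 in the puller's frame.
- puller_shank (a point): Middle of the puller's square steel shank (10 x 10 mm; in the puller's frame x 40..120 mm, z 22..32), 80 mm ahead of the handle's middle, 27 mm above the underside.
- puller_pin (a point): Centre of the lower end of the puller's round steel pin: 8 mm thick, 22 mm long below the shank, at x = 116 mm, z = 0 in the puller's frame.
- case: Fixed open-topped foam case 90 x 124 x 40 mm high, no floor: the puller stands on the counter between foam walls as high as its handle and slides out straight along the case's +x through the mouth at x = 45 mm. Origin: under its centre. Two sprung foam cheeks pinch the handle with about 5 N each; 4 to 10 N draws it out, small wiggles do no harm; it is free after about 85 mm.
- unit: Fixed cream base plate of the lamp's balance spring, cover off, 245 x 130 x 12 mm (x -213..32 mm, y -50..80 mm). Origin: on the counter under the anchor post's axis. +x is the way the spring is pulled to reach the post; the spring's pivot stud is at x = -160 mm, y = 0.
- post_axis (a point): Axis of the fixed upright brass anchor post (10 mm thick, top 66 mm above the counter), at 45 mm above the counter, the height of the hook plate's mid-plane.
- spring_pivot (a point): Axis of the stud about which spring and hook swing level (slight friction, -0.3 to 0.6 rad from the unit's +x), 45 mm above the counter. The hook also slides outward from it against the spring: seat 120 mm from it at rest, up to 195 mm. Pull 2.4 N at rest, 1.6 N more per 10 mm: about 9 N on the post, 11 N when swinging on.
- spring_hook: Blue flat hook plate on the spring's end, 73 x 29 x 6 mm, its mid-plane always 45 mm above the counter. Origin: the seat; +x outward from the pivot, z up. At the start it hangs unstretched, swung 0.2 to 0.45 rad to the unit's +y side of the post. To hook: stretch till the seat is some 15 mm beyond the post, swing towards its own -y so the post enters the mouth, let back.
- hook_seat (a point): The seat: where the post's axis lies when hooked (hook frame origin). The post slot is 15 mm wide (y -7.5..7.5 mm) and spans x -24..5.5 mm; its outer end x = 5.5 bears on the post. Its +y side is closed. Its -y side has a barb at x -6..5.5 mm and an open mouth at x -24..-6 mm.
- hook_eye (a point): Centre of the eye for the puller's pin, at x = 23 mm in the hook's frame, on the plate's upper face (48 mm above the counter). The eye is an opening through the plate of 20 mm (x 13..33 mm) by 15 mm (y -7.5..7.5 mm); in pulling, the pin bears on its outer end x = 33 mm.
- gel_bottle: Bystander: white bottle, 64 mm thick, 150 mm high; origin under its centre.
- spray_bottle: Bystander: orange bottle, 56 mm thick, 140 mm high; origin under its centre.
- swab_drum: Bystander: round steel swab drum with a lid, 90 mm wide, 70 mm high; origin under its centre.
- tape_roll: Bystander: white tape roll, 70 mm wide, 25 mm high; origin under its centre.
- screwdriver: Bystander: screwdriver lying on the counter; origin under its middle.
- unit_cover: Bystander: the lamp unit's cream cover, an open tray 100 x 200 x 50 mm; origin under its centre.
Not all that is in view belongs to the job. What is shaped like the puller but orange or purple is not meant. There is more than one size of the case; the job needs the smaller.

How it is judged:
On the way, in this order (a step that is already met when the one before it is completed fails the run):
1. the puller stands on the counter on its underside, out of the case and let go (horizontal distance between puller and case above 0.085 m and height (world z) of puller below 0.006 m and angle between puller's own z axis and vertical below 0.15 rad and contact force between the fingers and puller below 0.2 N and linear speed of puller below 0.02 m/s), for 0.2 s.
2. the puller, held by its handle, stretches the spring past the post (distance between the grasp point and puller_grip below 0.05 m and contact force between the fingers and puller above 3 N and contact force between puller and spring_hook above 4 N and horizontal distance between hook_seat and spring_pivot above 0.166 m), for 0.1 s.
3. the hook hangs on the post (horizontal distance between hook_seat and post_axis below 0.005 m and contact force between puller and spring_hook below 0.3 N), for 0.2 s.
At the end, for the whole second after the job is handed in: the hook's seat within 5 mm of the post's axis and at rest; the puller let go, standing on the counter on its underside (origin under 6 mm high, tilt under 0.15 rad), at rest and touching neither the lamp unit nor the hook (horizontal distance between hook_seat and post_axis below 0.005 m and linear speed of spring_hook below 0.01 m/s and height (world z) of puller below 0.006 m and angle between puller's own z axis and vertical below 0.15 rad and linear speed of puller below 0.02 m/s and contact force between puller and unit below 0.1 N and contact force between puller and spring_hook below 0.1 N and contact force between the fingers and puller below 0.1 N).
It fails at once if the gripper or arm presses on the spring hook (contact force between any of the fingers, the arm and spring_hook above 1 N).
It fails at once if a bystander is shifted by more than 30 mm (distance of any of gel_bottle, spray_bottle, swab_drum, tape_roll, screwdriver, unit_cover from where it was at the start of the episode above 0.03 m).
It also fails if it takes over 72 s, if anything falls off the work surface, if the arm or the gripper's body presses on something with over 40 N, if the wrist force passes 120 N, or if a joint passes its speed limit or range.

## Robot

A 6-joint arm with a two-finger parallel gripper is mounted at the origin on the work surface. World frame = base frame: x ahead of the robot, y to its left, z up, the work surface at z = 0. Lengths are in m, angles in rad, forces in N, time in s.
With the tool pointing down it reaches from about 0.3 to 0.875 m from the base axis. Payload 4.2 kg.
Tool frame: the origin (TCP) lies midway between the tips of the shut fingers; the grasp point (between the pads) lies 19 mm behind it; z points along the fingers, x is the direction in which the jaws open and shut, and the axes are right-handed (so a half turn about z gives the same grasp; the last joint's range is limited). The gripper opens to 85 mm and grips with 20 to 120 N. Pads are 22 mm wide; open, the fingers measure 114 mm over their backs; the gripper's body (76 mm by 85 mm) begins 54 mm behind the grasp point. The pads swing forward as they close: fully open they stand 13 mm farther back than shut.
Start: joints at [-1.187, 0.32, 1.565, -0, 1.257, -0.02], TCP at [0.226, -0.529, 0.194] pointing down, gripper open.
Joint ranges: [-3.11, 3.11], [-0.84, 2.01], [0.21, 2.61], [-1.34, 4.49], [0.05, 2.63], [-2.56, 2.56]. Speed limits (rad/s): [2.57, 2.57, 3.14, 3.14, 3.14, 3.14].

## Interface

Orientations are given as a 3x3 rotation matrix whose columns are the frame's x, y, z axes.
In Python, from cell import sensors, snapshot, calibration, ticket gives the robot as it stands.
- The arm moves only by the shell command python3 -m jog 'ROWS'. ROWS is JSON, one flat list of numbers, 7 for each row, row after row: the shift along the tool's x, y, z in m, then the turn, a rotation vector about the tool's x, y, z in degrees, then the gripper's target within -1 to 1 (fully open at 1, half-way at 0, shut at -1). In form: [dx, dy, dz, ax, ay, az, hand, dx, dy, dz, ax, ay, az, hand, ...]. A call has exactly 10 rows; each row shifts and turns the commanded pose from where the row before left it, along the tool's axes as they then stand; what a row does not reach is not made up. A row lasts 1/12 s, in which the tool goes at most 41.7 mm and 7.16 degrees, less where a joint would pass 70% of its speed; a pose out of reach is approached as far as the arm can. A call is refused whole if a number of a shift passes 0.0417 or a number of a turn 7.16, either way. A call with a gripper value outside its range is refused whole. The fingers move at their own pace and stop on an object; the grip force is fixed at half the most. Time passes only in rows, so rows that do not move let the fingers close, or fill a call up. It gives the time, the measured TCP pose, the force and the opening at its end, in the units of the state.
- sensors.get_state(): the state, without advancing time (a new reading comes with each control period).
- snapshot(name): name is "side" or "top" or "wrist"; returns (picture, depth): 480x640x3 uint8, blue, green, red; 480x640 float32, m along the optical axis (not along the pixel's ray), 0 where there is no reading.
- calibration(name): a dict with "fx", "fy", "cx", "cy" (pixels), "rvec" (rotation vector, rad) and "tvec" (3), from world to camera coordinates, as OpenCV has them. Camera axes: x right, y down, z forward; pixel columns grow to the right and rows downward; lengths in m; the calibration is good to about 2 mm. The wrist camera is an equidistant fisheye: a pixel r from the principal point sees the ray r / f radians off the axis. A picture is of the moment at which its call begins: read the wrist's pose just before it. calibration takes no time and is no camera call; for the wrist camera it gives the pose at the moment of the call.
- ticket.finish_job(): hands the job in, once; it reports no verdict.
The state is a dict: "clock": time; "joint_pos": joint angles; "joint_vel": joint speeds; "joint_torque": joint torques, N m; "eef_pos": TCP position; "tcp_rot": TCP orientation; "contact_force": force on the tool from outside, world axes, zero at the start; "wrist_torque": the same for the moment, N m; "gripper_width": opening from 0.0 (shut) to 1.0 (fully open).
Only numpy, scipy, OpenCV 4.12 (cv2) and the standard library are available. Lean on these libraries where they do the work, as an engineer would, in place of code of your own. Each camera call takes 0.05 s, during which the arm holds its last target.

## Working session

There is one attempt and no reset: what is moved stays moved. The work goes in short steps, Python scripts to look and compute and a shell command to move; the robot and the scene stay as the last step left them, time stands still between calls to the robot, and variables do not carry over. Pictures are saved under pics/ and viewed, and the job is handed in when it is done.

```bash
ls; mkdir -p pics; cat > h.py <<'E'
import numpy as np, cv2, json
from cell import sensors, snapshot, calibration, ticket
def save(n,f):
    im,d=snapshot(n); cv2.imwrite('pics/'+f+'.png',im); np.save('pics/'+f+'.npy',d)
    c=calibration(n); json.dump({k:np.array(v).tolist() for k,v in c.items()},open('pics/'+f+'.json','w')); return im,d,c
def load(f):
    return cv2.imread('pics/'+f+'.png'),np.load('pics/'+f+'.npy'),{k:np.array(v) for k,v in json.load(open('pics/'+f+'.json')).items()}
def ray(c,u,v,fish=False):
    R=cv2.Rodrigues(np.array(c['rvec'],float))[0]; t=np.array(c['tvec'],float).ravel()
    x=(u-c['cx'])/c['fx']; y=(v-c['cy'])/c['fy']
    if fish:
        r=np.hypot(x,y); s=np.sin(r)/r if r>1e-9 else 1
        dv=np.array([x*s,y*s,np.cos(r)])
    else: dv=np.array([x,y,1.])
    return -R.T@t, R.T@dv
def onz(c,u,v,z,fish=False):
    o,d=ray(c,u,v,fish); return o+d*(z-o[2])/d[2]
def proj(c,p,fish=False):
    R=cv2.Rodrigues(np.array(c['rvec'],float))[0]; q=R@np.array(p,float)+np.array(c['tvec'],float).ravel()
    if fish:
        r=np.arctan2(np.hypot(q[0],q[1]),q[2]); n=np.hypot(q[0],q[1])+1e-12
        return c['cx']+c['fx']*r*q[0]/n, c['cy']+c['fy']*r*q[1]/n
    return c['cx']+c['fx']*q[0]/q[2], c['cy']+c['fy']*q[1]/q[2]
def depthpt(c,u,v,d):
    o,r=ray(c,u,v); return o+r*d
def st():
    s=sensors.get_state(); print('t',round(s['clock'],2),'p',np.round(s['eef_pos'],4).tolist(),'F',np.round(s['contact_force'],1).tolist(),'w',round(float(s['gripper_width']),3)); print(np.round(s['tcp_rot'],3).tolist(), np.round(s['joint_pos'],3).tolist()); return s
E
python3 - <<'E'
from h import *
s=st()
for n in ('side','top','wrist'):
    im,d,c=save(n,n+'0'); print(n,im.shape,{k:np.round(v,3).tolist() for k,v in c.items()}, -cv2.Rodrigues(np.array(c['rvec'],float))[0].T@np.array(c['tvec']).ravel())
E
```

```text
pics
t 0.0 p [0.2257, -0.5283, 0.1929] F [-0.4, 0.6, 0.2] w 0.997
[[0.393, -0.92, -0.001], [-0.92, -0.393, 0.002], [-0.002, -0.0, -1.0]] [-1.187, 0.32, 1.566, 0.0, 1.257, -0.02]
side (480, 640, 3) {'fx': 464.44, 'fy': 464.44, 'cx': 326.572, 'cy': 244.781, 'rvec': [0.36, -2.839, 1.041], 'tvec': [0.538, 0.127, 1.199]} [0.33993075 0.79064082 1.00075931]
top (480, 640, 3) {'fx': 574.757, 'fy': 574.757, 'cx': 321.234, 'cy': 239.319, 'rvec': [2.138, -2.153, 0.135], 'tvec': [0.018, 0.544, 1.382]} [ 3.50168384e-01 -4.45184441e-04  1.44380538e+00]
wrist (480, 640, 3) {'fx': 371.648, 'fy': 371.648, 'cx': 321.776, 'cy': 242.619, 'rvec': [-2.405, 1.588, 0.239], 'tvec': [-0.575, -0.037, 0.378]} [ 0.29554574 -0.49922297  0.37232642]
```

View pics/top0.png

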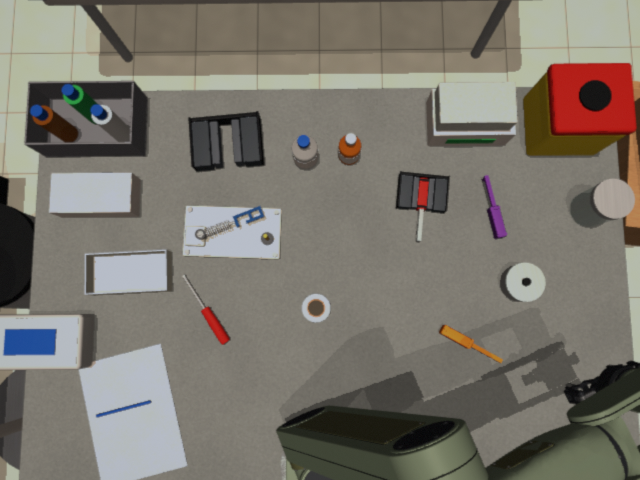

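View pics/side0.png

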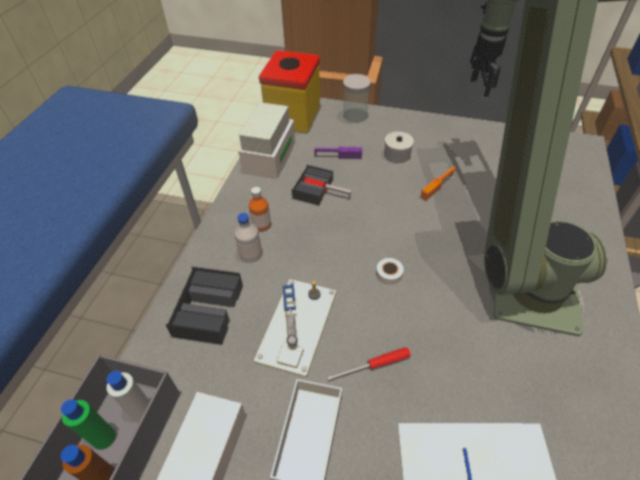

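View pics/wrist0.png

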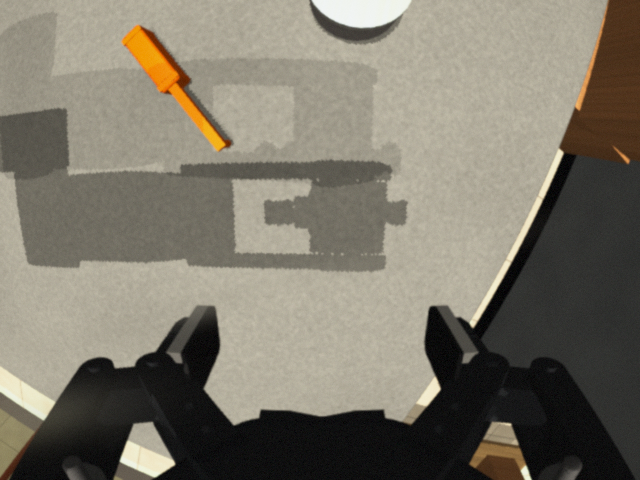

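Candidates for the puller in the top view are the red handle with grey shank in the small case (423,205), the purple one (495,207), the orange one (470,343) and the red screwdriver (207,312). For the case there is the small one (423,192) and the large empty one (226,140). By the description I choose the red handle in the small case, and check it in a crop.

```bash
python3 - <<'E'
from h import *
im,d,c=load('top0')
a=cv2.resize(im[160:250,380:470],None,fx=4.4,fy=4.4,interpolation=cv2.INTER_CUBIC)
b=cv2.resize(im[190:270,175:290],None,fx=3.45,fy=4.95,interpolation=cv2.INTER_CUBIC)
cv2.imwrite('pics/crop0.png',np.hstack([a,b]))
hsv=cv2.cvtColor(im,cv2.COLOR_BGR2HSV)
red=(((hsv[...,0]<6)|(hsv[...,0]>174))&(hsv[...,1]>150)&(hsv[...,2]>80)).astype(np.uint8); red[:, :380]=0; red[:,470:]=0;red[:160]=0;red[250:]=0
v,u=np.nonzero(red); print('red',u.min(),u.max(),v.min(),v.max(),u.mean(),v.mean())
P=np.array([onz(c,x,y,.034) for x,y in zip(u,v)]); print(P.mean(0),P.min(0),P.max(0))
r=cv2.minAreaRect(P[:,:2].astype(np.float32)*1000);print(r)
# shank: bright grey
sh=((hsv[...,1]<40)&(hsv[...,2]>140)).astype(np.uint8); m=np.zeros_like(sh); m[208:245,405:435]=sh[208:245,405:435]
v,u=np.nonzero(m); P=np.array([onz(c,x,y,.032) for x,y in zip(u,v)]); print('shank',u.min(),u.max(),v.min(),v.max(),P.mean(0),P.min(0),P.max(0)); print(cv2.minAreaRect(P[:,:2].astype(np.float32)*1000), cv2.fitLine(P[:,:2].astype(np.float32),cv2.DIST_L2,0,.001,.001).ravel())
# case dark
dk=((hsv[...,2]<75)).astype(np.uint8); m=np.zeros_like(dk); m[165:220,392:455]=dk[165:220,392:455]
v,u=np.nonzero(m); P=np.array([onz(c,x,y,.04) for x,y in zip(u,v)]); print('case',cv2.minAreaRect(P[:,:2].astype(np.float32)*1000))
# blue hook
bl=((hsv[...,0]>100)&(hsv[...,0]<125)&(hsv[...,1]>120)).astype(np.uint8); m=np.zeros_like(bl); m[195:240,220:275]=bl[195:240,220:275]
v,u=np.nonzero(m); P=np.array([onz(c,x,y,.048) for x,y in zip(u,v)]); print('hook',P.mean(0),cv2.minAreaRect(P[:,:2].astype(np.float32)*1000))
# plate
wh=((hsv[...,1]<60)&(hsv[...,2]>175)).astype(np.uint8); m=np.zeros_like(wh); m[195:270,175:290]=wh[195:270,175:290]
v,u=np.nonzero(m); P=np.array([onz(c,x,y,.012) for x,y in zip(u,v)]); rr=cv2.minAreaRect(P[:,:2].astype(np.float32)*1000);print('plate',rr,cv2.boxPoints(rr))
E
```

```text
red 417 428 178 208 422.512 192.944
[ 0.65986655 -0.23929107  0.034     ] [ 0.6215149  -0.25385589  0.034     ] [ 0.69813769 -0.22443207  0.034     ]
((659.529052734375, -239.45252990722656), (23.197668075561523, 78.69510650634766), 83.26136779785156)
shank 417 423 209 240 [ 0.57980748 -0.23181272  0.032     ] [ 0.54146467 -0.23952783  0.032     ] [ 0.61946972 -0.22256341  0.032     ]
((580.2560424804688, -231.80050659179688), (10.885353088378906, 78.5268325805664), 83.58432006835938) [ 0.994141   -0.10809139  0.57980746 -0.23181273]
case ((660.883056640625, -237.4461669921875), (126.59851837158203, 96.09536743164062), 83.5438461303711)
hook [0.60525135 0.19258324 0.048     ] ((602.7319946289062, 194.92100524902344), (26.547212600708008, 69.03303527832031), 20.459535598754883)
plate ((569.9876098632812, 241.10980224609375), (240.3831787109375, 125.6874771118164), 87.64045715332031) [[502.24884 123.6074 ]
 [627.8298  118.43284]
 [637.7264  358.6122 ]
 [512.14545 363.78677]]
```

View pics/crop0.png

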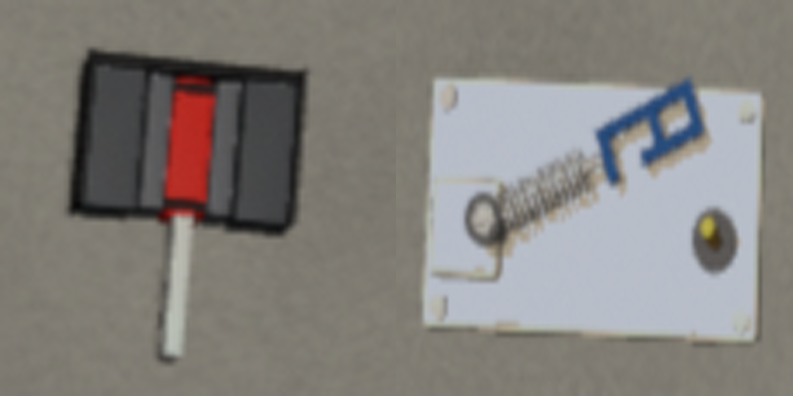

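The crop shows the red handle with two black bands in the small case and the grey shank running down to about (419,240) in the top view. The red area measures 79x23 mm and the shank 78x11 mm, which match. The post works out at about (0.551, 0.151) and the pivot at about (0.558, 0.311). I'm moving over the shank now.

```bash
python3 -m jog '[-0.0118,-0.039,0.004,0,0,0,0.3,-0.0118,-0.039,0.004,0,0,0,0.3,-0.0118,-0.039,0.004,0,0,0,0.3,-0.0118,-0.039,0.004,0,0,0,0.3,-0.0118,-0.039,0.004,0,0,0,0.3,-0.0118,-0.039,0.004,0,0,0,0.3,-0.0118,-0.039,0.004,0,0,0,0.3,-0.0118,-0.039,0.004,0,0,0,0.3,-0.0118,-0.039,0.004,0,0,0,0.3,-0.0118,-0.039,0.004,0,0,0,0.3]'; python3 -m jog '[0,0,0,0,0,-7.1,0.3,0,0,0,0,0,-7.1,0.3,0,0,0,0,0,-7.1,0.3,0,0,0,0,0,-7.1,0.3,0,0,0,0,0,-7.1,0.3,0,0,0,0,0,-7.1,0.3,0,0,0,0,0,-7.1,0.3,0,0,0,0,0,-7.1,0.3,0,0,0,0,0,-7.1,0.3,0,0,0,0,0,-7.1,0.3]';python3 -m jog '[0,0,0,0,0,-7.1,0.3,0,0,0,0,0,-7.1,0.3,0,0,0,0,0,-7.1,0.3,0,0,0,0,0,-7.1,0.3,0,0,0,0,0,-7.1,0.3,0,0,0,0,0,-7.1,0.3,0,0,0,0,0,-7.1,0.3,0,0,0,0,0,-7.1,0.3,0,0,0,0,0,-7.1,0.3,0,0,0,0,0,-7.1,0.3]'; python3 - <<'E'
from h import *
st(); save('wrist','w1')
E
```

```text
clock: 0.98
eef_pos: [0.5393, -0.2653, 0.1533]
tcp_rot: [[0.393, -0.92, -0.0], [-0.92, -0.393, 0.0], [-0.0, 0.0, -1.0]]
contact_force: [0.7, -1.5, -0.6]
gripper_width: 0.651
clock: 1.82
eef_pos: [0.538, -0.2669, 0.1533]
tcp_rot: [[0.997, 0.078, -0.001], [0.078, -0.997, 0.0], [-0.001, -0.0, -1.0]]
contact_force: [0.0, -0.8, -0.0]
gripper_width: 0.65
clock: 2.65
eef_pos: [0.538, -0.2669, 0.1533]
tcp_rot: [[0.251, 0.968, -0.001], [0.968, -0.251, 0.0], [0.0, -0.001, -1.0]]
contact_force: [0.6, -0.3, -0.8]
gripper_width: 0.651
t 2.65 p [0.538, -0.2669, 0.1533] F [0.6, -0.3, -0.8] w 0.651
[[0.251, 0.968, -0.001], [0.968, -0.251, 0.0], [0.0, -0.001, -1.0]] [-0.48, 0.387, 1.567, -0.0, 1.189, -1.797]
```

View pics/w1.png

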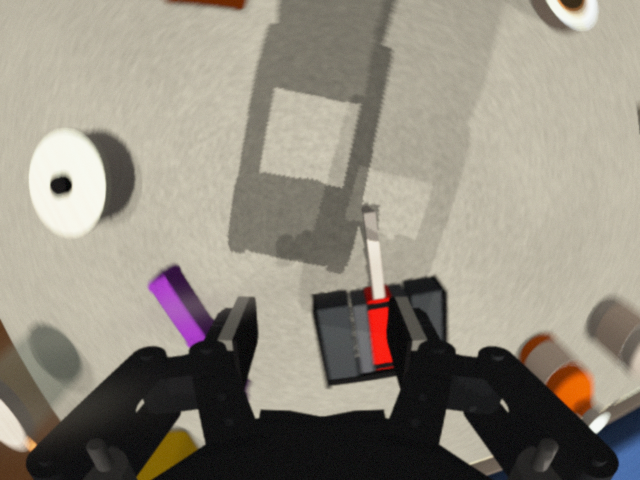

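The wrist view shows the shank from (371,207) to (378,300), ending at the red handle in the case. I'll measure it from here and compare with the top view.

```bash
cat >> h.py <<'E'
def rel(target_p,yaw=None):
    s=sensors.get_state(); R=np.array(s['tcp_rot']); d=R.T@(np.array(target_p)-np.array(s['eef_pos'])); 
    print('move tool',np.round(d,4).tolist())
    cy=np.degrees(np.arctan2(R[1,0],R[0,0])); print('yaw',round(cy,2), 'turn az', None if yaw is None else round(-(yaw-cy),2))
E
python3 - <<'E'
from h import *
im,d,c=load('w1')
hsv=cv2.cvtColor(im,cv2.COLOR_BGR2HSV)
m=((hsv[...,1]<45)&(hsv[...,2]>165)).astype(np.uint8); mm=np.zeros_like(m); mm[210:300,360:388]=m[210:300,360:388]
v,u=np.nonzero(mm); 
for y in range(212,300,8):
    x=u[v==y]; 
    if len(x): a=onz(c,x.min(),y,.032,1);b=onz(c,x.max()+1,y,.032,1); print(y,x.min(),x.max(),np.round(a,4)[:2],np.round(b,4)[:2],np.round((a+b)[:2]/2,4))
print(onz(c,371,207,.032,1))
im,d,c=load('top0'); 
for y in range(210,241,5):
    r=im[y,408:432].max(1).astype(int); print(y,r)
rel([.58,-.2318,.1533],83.8)
E
```

```text
212 379 387 [ 0.5415 -0.2189] [ 0.5433 -0.2115] [ 0.5424 -0.2152]
220 365 387 [ 0.5453 -0.2318] [ 0.55   -0.2129] [ 0.5477 -0.2224]
228 369 387 [ 0.5529 -0.2301] [ 0.5569 -0.2143] [ 0.5549 -0.2222]
236 360 387 [ 0.5579 -0.239 ] [ 0.5638 -0.2157] [ 0.5608 -0.2273]
244 360 387 [ 0.5648 -0.2405] [ 0.5708 -0.2171] [ 0.5678 -0.2288]
252 360 387 [ 0.5718 -0.2421] [ 0.5779 -0.2185] [ 0.5749 -0.2303]
260 360 387 [ 0.579  -0.2437] [ 0.5851 -0.2199] [ 0.582  -0.2318]
268 360 387 [ 0.5862 -0.2452] [ 0.5925 -0.2213] [ 0.5893 -0.2333]
276 360 387 [ 0.5935 -0.2468] [ 0.5999 -0.2227] [ 0.5967 -0.2348]
284 360 383 [ 0.601  -0.2485] [ 0.6066 -0.2276] [ 0.6038 -0.238 ]
292 373 383 [ 0.6117 -0.2388] [ 0.6143 -0.2291] [ 0.613  -0.2339]
[ 0.53569766 -0.22453128  0.032     ]
210 [111 121 122 122 121 123 124 113  87  78  80 126 178 181 177 153  89  71
  46  43  39  42  43  27]
215 [128 127 126 128 128 128 129 127 124 105  97 146 180 183 175 152 133 131
 130 128 128 129 129 130]
220 [125 125 127 130 130 130 130 128 125 110 122 180 185 183 170 137 130 129
 129 129 129 131 129 131]
225 [131 131 131 129 129 129 128 124 106  88 131 180 186 179 158 134 132 132
 128 128 129 130 131 131]
230 [129 129 131 131 129 127 128 123 101 111 167 186 187 174 143 129 126 127
 129 128 127 127 126 127]
235 [128 129 128 126 130 131 127 117 110 132 184 190 184 162 130 125 126 126
 129 130 130 130 128 127]
240 [129 129 128 129 126 127 124 102  82 117 141 152 163 144 129 128 128 128
 129 129 129 129 129 131]
move tool [0.0444, 0.032, 0.0]
yaw 75.7 turn az -8.1
```

```bash
python3 -m jog '[0,0,0,0,0,-4.05,0.3,0,0,0,0,0,-4.05,0.3,0.02,0.019,0,0,0,0,0.3,0.02,0.019,0,0,0,0,0.3,0,0,0.018,0,0,0,0.3,0,0,0.018,0,0,0,0.3,0,0,0.018,0,0,0,0.3,0,0,0.018,0,0,0,0.3,0,0,0.008,0,0,0,0.3,0,0,0,0,0,0,0.3]'; python3 - <<'E'
from h import *
st(); save('wrist','w2'); rel([.58,-.2315,.009],83.8)
E
```

```text
clock: 3.53
eef_pos: [0.5791, -0.2311, 0.0714]
tcp_rot: [[0.119, 0.993, -0.005], [0.993, -0.119, 0.002], [0.001, -0.005, -1.0]]
contact_force: [-0.4, -0.5, -0.3]
gripper_width: 0.651
t 3.53 p [0.5791, -0.2311, 0.0714] F [-0.4, -0.5, -0.3] w 0.651
[[0.119, 0.993, -0.005], [0.993, -0.119, 0.002], [0.001, -0.005, -1.0]] [-0.398, 0.492, 1.615, -0.0, 1.04, -1.849]
move tool [0.0, -0.0, 0.0639]
yaw 83.17 turn az -0.63
```

View pics/w2.png

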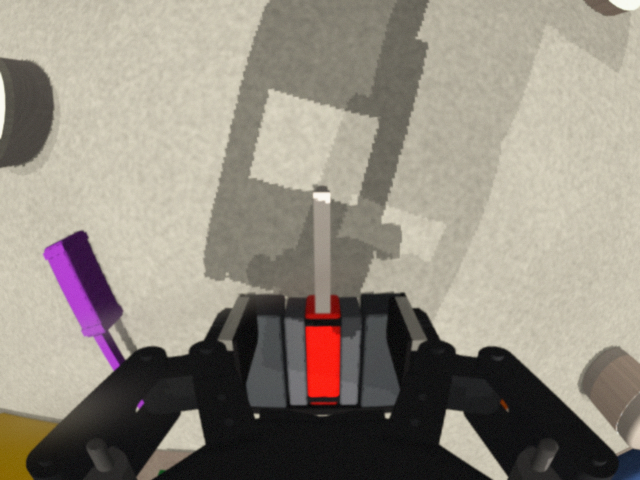

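```bash
python3 - <<'E'
from h import *
im,d,c=load('w2')
for p in ([.579,-.231,.0714],[.579,-.231,.09],[.58,-.2318,.032],[.541,-.2275,.032],[.62,-.236,.032],[.62,-.236,.034]): print(p,np.round(proj(c,p,1),1))
print(onz(c,322,192,.032,1),onz(c,322,304,.034,1),onz(c,322.5,240,.032,1),onz(c,323,360,.034,1))
E
```

```text
[0.579, -0.231, 0.0714] [323.3 274.8]
[0.579, -0.231, 0.09] [323.4 289.4]
[0.58, -0.2318, 0.032] [322.  252.7]
[0.541, -0.2275, 0.032] [321.4 190.5]
[0.62, -0.236, 0.032] [322.9 309.9]
[0.62, -0.236, 0.034] [322.9 311.3]
[ 0.54193298 -0.22724533  0.032     ] [ 0.61453531 -0.23593405  0.034     ] [ 0.5717871  -0.23050724  0.032     ] [ 0.65917671 -0.24056017  0.034     ]
```

The shank is centred between the jaws (column 322) and the measurements agree within about 1 mm. I'll descend and close.

```bash
python3 -m jog '[0,0,0.012,0,0,-0.6,0.3,0,0,0.012,0,0,0,0.3,0,0,0.012,0,0,0,0.3,0,0,0.012,0,0,0,0.3,0,0,0.008,0,0,0,0.3,0,0,0.006,0,0,0,0.3,0,0,0,0,0,0,-0.5,0,0,0,0,0,0,-1,0,0,0,0,0,0,-1,0,0,0,0,0,0,-1]'; python3 -m jog '[0,0,0,0,0,0,-1,0,0,0,0,0,0,-1,0,0,0,0,0,0,-1,0,0,0,0,0,0,-1,0,0,0,0,0,0,-1,0,0,0,0,0,0,-1,0,0,0,0,0,0,-1,0,0,0,0,0,0,-1,0,0,0,0,0,0,-1,0,0,-0.001,0,0,0,-1]';python3 - <<'E'
from h import *
st(); save('wrist','w3')
E
```

```text
clock: 4.42
eef_pos: [0.5813, -0.2321, 0.0126]
tcp_rot: [[0.108, 0.994, 0.002], [0.994, -0.108, -0.001], [-0.001, 0.002, -1.0]]
contact_force: [0.3, -0.5, -0.5]
gripper_width: 0.086
clock: 5.25
eef_pos: [0.5805, -0.2317, 0.0126]
tcp_rot: [[0.107, 0.994, -0.0], [0.994, -0.107, 0.0], [0.0, -0.0, -1.0]]
contact_force: [1.0, -0.5, 0.6]
gripper_width: -0.0
t 5.25 p [0.5805, -0.2317, 0.0126] F [1.0, -0.5, 0.6] w -0.0
[[0.107, 0.994, -0.0], [0.994, -0.107, 0.0], [0.0, -0.0, -1.0]] [-0.398, 0.553, 1.677, -0.0, 0.912, -1.861]
```

View pics/w3.png

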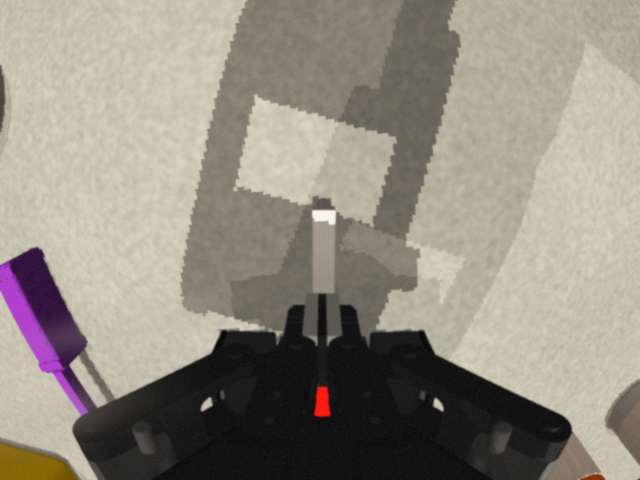

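```bash
python3 - <<'E'
from h import *
im,d,c=load('w3')
cv2.imwrite('pics/w3c.png',cv2.resize(im[200:440,240:400],None,fx=3.7,fy=2.5*1,interpolation=cv2.INTER_CUBIC))
for v in range(240,430,10): print(v,np.round(d[v,300:348:4],3))
print(proj(c,[.5805,-.2317,.0126],1),proj(c,[.5805,-.2317,.0316],1),proj(c,[.5805,-.2317,.05],1))
E
```

```text
240 [0.201 0.201 0.202 0.167 0.168 0.168 0.168 0.168 0.168 0.201 0.202 0.201]
250 [0.203 0.202 0.203 0.169 0.171 0.17  0.169 0.168 0.169 0.203 0.203 0.202]
260 [0.206 0.205 0.204 0.205 0.171 0.171 0.171 0.17  0.171 0.204 0.205 0.205]
270 [0.207 0.207 0.207 0.207 0.171 0.172 0.172 0.172 0.172 0.207 0.207 0.206]
280 [0.208 0.207 0.209 0.208 0.174 0.174 0.172 0.174 0.173 0.208 0.207 0.209]
290 [0.211 0.21  0.211 0.21  0.176 0.174 0.176 0.176 0.174 0.21  0.21  0.211]
300 [0.213 0.211 0.144 0.145 0.146 0.144 0.145 0.144 0.145 0.145 0.213 0.212]
310 [0.145 0.145 0.138 0.136 0.137 0.138 0.137 0.136 0.137 0.136 0.146 0.145]
320 [0.138 0.129 0.13  0.129 0.129 0.13  0.13  0.13  0.13  0.13  0.13  0.137]
330 [0.13  0.123 0.123 0.122 0.123 0.123 0.122 0.122 0.123 0.123 0.122 0.13 ]
340 [0.113 0.115 0.115 0.115 0.12  0.12  0.121 0.119 0.115 0.115 0.116 0.113]
350 [0.11  0.109 0.11  0.11  0.117 0.123 0.121 0.117 0.109 0.11  0.109 0.11 ]
360 [0.104 0.104 0.106 0.103 0.112 0.123 0.122 0.112 0.104 0.106 0.104 0.104]
370 [0.101 0.1   0.099 0.102 0.114 0.123 0.125 0.114 0.102 0.1   0.099 0.099]
380 [0.089 0.087 0.092 0.11  0.114 0.125 0.126 0.115 0.112 0.093 0.088 0.088]
390 [0.084 0.087 0.093 0.114 0.115 0.192 0.192 0.116 0.113 0.093 0.086 0.085]
400 [0.08  0.085 0.094 0.114 0.193 0.193 0.192 0.192 0.115 0.095 0.085 0.081]
410 [0.079 0.088 0.095 0.11  0.195 0.195 0.196 0.196 0.11  0.096 0.088 0.079]
420 [0.078 0.081 0.083 0.082 0.081 0.082 0.083 0.083 0.081 0.081 0.081 0.08 ]
(np.float64(322.62209758856386), np.float64(277.47509295376227)) (np.float64(322.66913471987857), np.float64(292.8209648333455)) (np.float64(322.7232257780614), np.float64(310.81867268706526))
```

View pics/w3c.png

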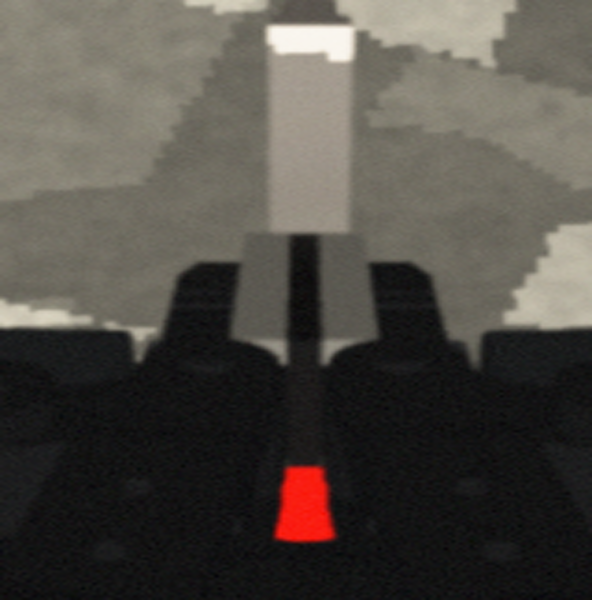

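```bash
python3 - <<'E'
from h import *
im,d,c=load('w3')
R=cv2.Rodrigues(np.array(c['rvec'],float))[0]
o=ray(c,0,0,1)[0]; print('cam',o,'axis',R[2])
for u,v in [(316,296),(322,296),(328,300),(316,310),(322,310),(322,290),(322,330),(322,360),(322,250),(322,215),(322,405),(280,280)]:
    _,r=ray(c,u,v,1); cz=(R@r)[2]; print(u,v,np.round(o+r*d[v,u]/cz,4))
E
```

```text
cam [ 0.50607517 -0.22393744  0.19210933] axis [ 0.29481548 -0.03274082 -0.95499313]
316 296 [ 0.57   -0.2333  0.0567]
322 296 [ 0.5702 -0.2309  0.0569]
328 300 [ 0.5699 -0.2285  0.0617]
316 310 [ 0.57   -0.2331  0.0688]
322 310 [ 0.5705 -0.2309  0.0683]
322 290 [ 0.5787 -0.2318  0.0323]
322 330 [ 0.5693 -0.2308  0.0851]
322 360 [ 0.5797 -0.2319  0.0877]
322 250 [ 0.5594 -0.2297  0.0307]
322 215 [ 0.543  -0.228   0.0313]
322 405 [ 0.6492 -0.2394  0.0339]
280 280 [ 0.5853 -0.2565 -0.0012]
```

The width reads 0 and depth puts the finger ends near z = 0.056, well above the shank, so the grasp looks like a miss. I'll cross-check with the other cameras.

```bash
python3 - <<'E'
from h import *
im,d,c=save('side','s3')
p=proj(c,[.58,-.232,.05]);print(p, proj(c,[.5805,-.2317,.0126]),proj(c,[.5805,-.2317,.055]))
x,y=int(p[0]),int(p[1]); 
cv2.imwrite('pics/s3c.png',cv2.resize(im[y-60:y+60,x-80:x+80],None,fx=5,fy=5,interpolation=cv2.INTER_CUBIC))
E
```

```text
(np.float64(338.03515924160456), np.float64(183.69722043895644)) (np.float64(337.7375201525908), np.float64(192.80029449671818)) (np.float64(337.86644058357297), np.float64(182.49533282916818))
```

View pics/s3c.png

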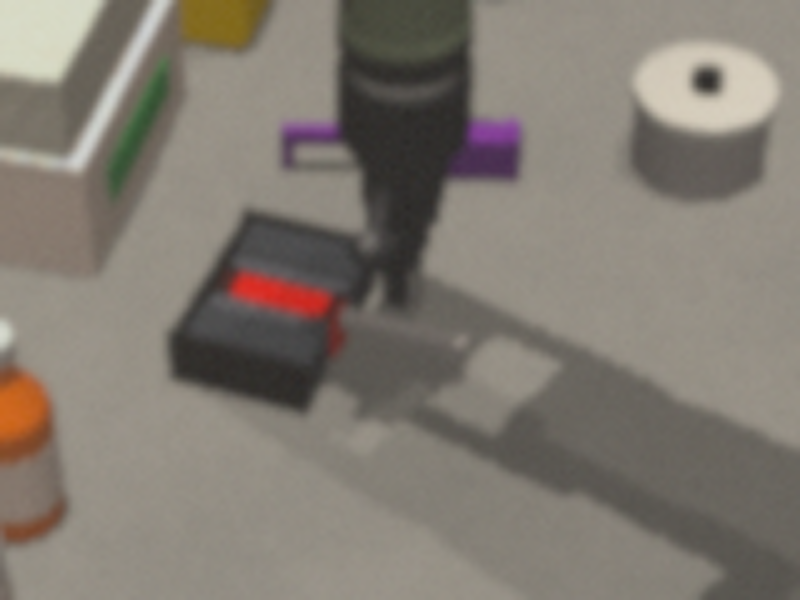

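The side crop agrees: the closed fingertips end at about (398,305) in the crop, just above the shank, roughly 40 mm higher than the reported TCP. I'll trust the pictures, reopen, and go down in checked steps.

```bash
python3 -m jog '[0,0,0,0,0,0,0.3,0,0,0,0,0,0,0.3,0,0,0,0,0,0,0.3,0,0,0,0,0,0,0.3,0,0,0,0,0,0,0.3,0,0,0,0,0,0,0.3,0,0,0.005,0,0,0,0.3,0,0,0.005,0,0,0,0.3,0,0,0,0,0,0,0.3,0,0,0,0,0,0,0.3]'; python3 - <<'E'
from h import *
st(); im,d,c=save('wrist','w4')
R=cv2.Rodrigues(np.array(c['rvec'],float))[0];o=ray(c,0,0,1)[0]
hs=im.max(2)
for v in range(270,350,8):
    for u in (236,244,400,408):
        _,r=ray(c,u,v,1); cz=(R@r)[2]; print(u,v,np.round(o+r*d[v,u]/cz,4)[1:],end=' | ')
    print()
E
```

```text
clock: 6.18
eef_pos: [0.5802, -0.2316, 0.002]
tcp_rot: [[0.107, 0.994, -0.001], [0.994, -0.107, 0.0], [0.0, -0.001, -1.0]]
contact_force: [-0.5, 0.3, -0.8]
gripper_width: 0.654
t 6.18 p [0.5802, -0.2316, 0.002] F [-0.5, 0.3, -0.8] w 0.654
[[0.107, 0.994, -0.001], [0.994, -0.107, 0.0], [0.0, -0.001, -1.0]] [-0.398, 0.565, 1.687, -0.0, 0.891, -1.861]
236 270 [-0.2776 -0.0012] | 244 270 [-0.2728  0.0003] | 400 270 [-0.1902 -0.0006] | 408 270 [-0.1857 -0.0011] | 
236 278 [-0.2783 -0.0006] | 244 278 [-0.274 -0.001] | 400 278 [-0.1903 -0.0006] | 408 278 [-0.1858 -0.001 ] | 
236 286 [-0.2793 -0.0007] | 244 286 [-0.2748 -0.0007] | 400 286 [-0.1904 -0.0008] | 408 286 [-0.186  -0.0004] | 
236 294 [-0.2802 -0.0006] | 244 294 [-2.755e-01 -2.000e-04] | 400 294 [-1.907e-01  1.000e-04] | 408 294 [-0.1861 -0.0004] | 
236 302 [-0.2649  0.0512] | 244 302 [-0.2611  0.0529] | 400 302 [-0.2004  0.0524] | 408 302 [-0.197   0.0516] | 
236 310 [-0.2629  0.0597] | 244 310 [-0.2601  0.0588] | 400 310 [-0.2016  0.0589] | 408 310 [-0.1985  0.0585] | 
236 318 [-0.2616  0.066 ] | 244 318 [-0.2588  0.0651] | 400 318 [-0.2027  0.0643] | 408 318 [-0.1999  0.0655] | 
236 326 [-0.2606  0.071 ] | 244 326 [-0.2586  0.0682] | 400 326 [-0.2035  0.0685] | 408 326 [-0.2011  0.0708] | 
236 334 [-0.2595  0.0763] | 244 334 [-0.2589  0.0695] | 400 334 [-0.2038  0.0702] | 408 334 [-0.2023  0.0767] | 
236 342 [-0.2584  0.0815] | 244 342 [-0.2593  0.0701] | 400 342 [-0.204   0.0711] | 408 342 [-0.203   0.0803] |
```

View pics/w4.png

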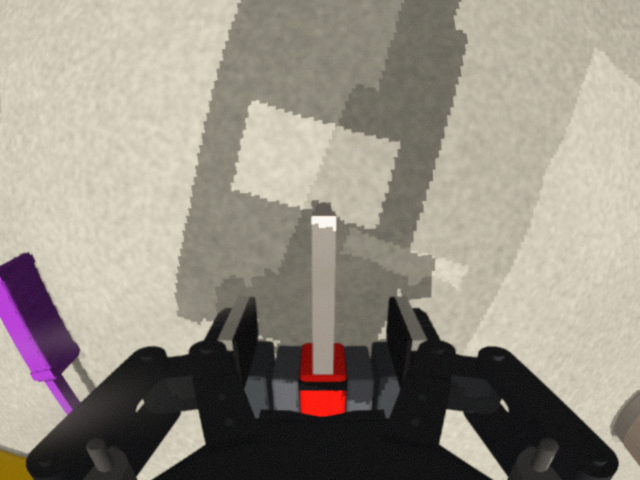

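Open, the tips sit at z ≈ 0.05 while the reported TCP is 0.002. That makes the real finger ends about 43 mm behind the reported TCP. I'll go down another 33 mm in small rows and watch the force.

```bash
python3 -m jog '[0,0,0.005,0,0,0,0.3,0,0,0.005,0,0,0,0.3,0,0,0.005,0,0,0,0.3,0,0,0.005,0,0,0,0.3,0,0,0.004,0,0,0,0.3,0,0,0.004,0,0,0,0.3,0,0,0.004,0,0,0,0.3,0,0,0,0,0,0,0.3,0,0,0,0,0,0,0.3,0,0,0,0,0,0,0.3]'; python3 - <<'E'
from h import *
st(); im,d,c=save('wrist','w5')
R=cv2.Rodrigues(np.array(c['rvec'],float))[0];o=ray(c,0,0,1)[0]
for v in range(294,320,4):
    for u in (236,244,400,408):
        _,r=ray(c,u,v,1); cz=(R@r)[2]; print(u,v,np.round(o+r*d[v,u]/cz,4)[1:],end=' | ')
    print()
E
```

```text
clock: 7.07
eef_pos: [0.5809, -0.2319, -0.0291]
tcp_rot: [[0.107, 0.994, 0.0], [0.994, -0.107, -0.0], [-0.0, 0.0, -1.0]]
contact_force: [0.1, 0.3, 0.1]
gripper_width: 0.651
t 7.07 p [0.5809, -0.2319, -0.0291] F [0.1, 0.3, 0.1] w 0.651
[[0.107, 0.994, 0.0], [0.994, -0.107, -0.0], [-0.0, 0.0, -1.0]] [-0.398, 0.603, 1.712, -0.0, 0.826, -1.861]
236 294 [-2.705e-01 -1.000e-04] | 244 294 [-0.2669 -0.0005] | 400 294 [-0.1965 -0.0006] | 408 294 [-0.1926 -0.0013] | 
236 298 [-0.2709  0.    ] | 244 298 [-0.2623  0.0168] | 400 298 [-0.1999  0.0177] | 408 298 [-0.193   0.0002] | 
236 302 [-0.2644  0.0218] | 244 302 [-0.2617  0.0202] | 400 302 [-0.2004  0.0203] | 408 302 [-0.1973  0.0208] | 
236 306 [-0.264   0.0242] | 244 306 [-0.2606  0.025 ] | 400 306 [-0.2012  0.0248] | 408 306 [-0.198   0.0242] | 
236 310 [-0.2631  0.0282] | 244 310 [-0.2601  0.0279] | 400 310 [-0.2018  0.0276] | 408 310 [-0.1988  0.028 ] | 
236 314 [-0.2624  0.0315] | 244 314 [-0.2593  0.0318] | 400 314 [-0.2027  0.0324] | 408 314 [-0.1994  0.0307] | 
236 318 [-0.2617  0.0346] | 244 318 [-0.259   0.0336] | 400 318 [-0.2029  0.0336] | 408 318 [-0.2     0.0338] |
```

View pics/w5.png

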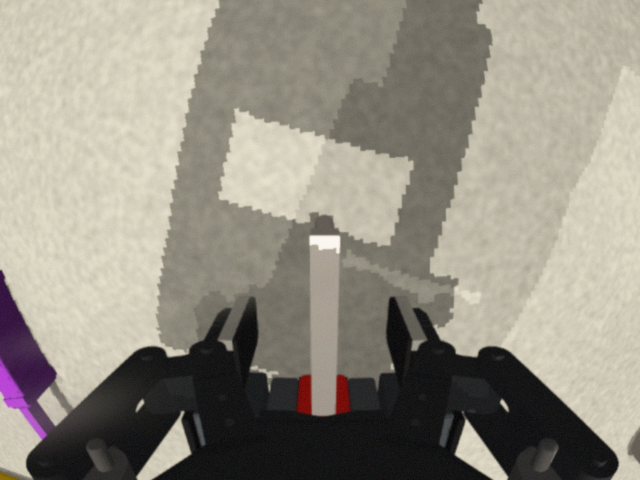

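The tips are now at z ≈ 0.017 on both sides of the shank. Closing.

```bash
python3 -m jog '[0,0,0,0,0,0,-1,0,0,0,0,0,0,-1,0,0,0,0,0,0,-1,0,0,0,0,0,0,-1,0,0,0,0,0,0,-1,0,0,0,0,0,0,-1,0,0,0,0,0,0,-1,0,0,0,0,0,0,-1,0,0,0,0,0,0,-1,0,0,0,0,0,0,-1]'; python3 - <<'E'
from h import *
st(); save('wrist','w6')
E
```

```text
clock: 7.95
eef_pos: [0.5807, -0.2318, -0.029]
tcp_rot: [[0.107, 0.994, 0.0], [0.994, -0.107, -0.0], [-0.0, 0.0, -1.0]]
contact_force: [-1.4, 0.5, 4.9]
gripper_width: 0.102
t 7.95 p [0.5807, -0.2318, -0.029] F [-1.4, 0.5, 4.9] w 0.102
[[0.107, 0.994, 0.0], [0.994, -0.107, -0.0], [-0.0, 0.0, -1.0]] [-0.398, 0.602, 1.712, 0.0, 0.826, -1.861]
```

View pics/w6.png

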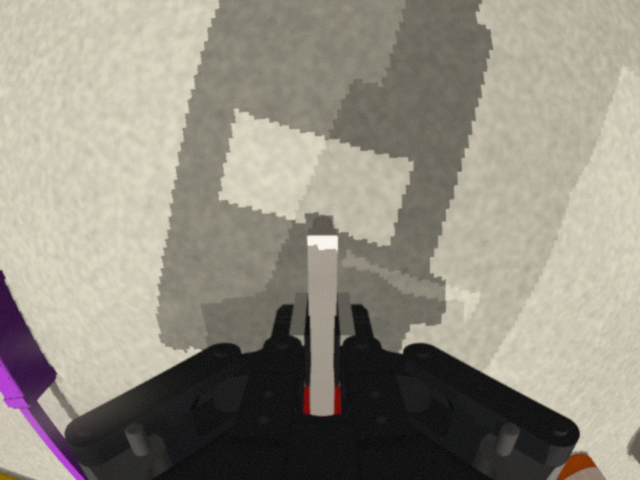

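Gripped: the width is 0.102, about the 10 mm shank. Pulling straight out along tool -y.

```bash
python3 -m jog '[0,-0.004,-0.0005,0,0,0,-1,0,-0.006,0,0,0,0,-1,0,-0.008,0,0,0,0,-1,0,-0.008,0,0,0,0,-1,0,-0.008,0,0,0,0,-1,0,-0.008,0,0,0,0,-1,0,-0.008,0,0,0,0,-1,0,-0.008,0,0,0,0,-1,0,-0.008,0,0,0,0,-1,0,-0.008,0,0,0,0,-1]';python3 -m jog '[0,-0.008,0,0,0,0,-1,0,-0.008,0,0,0,0,-1,0,-0.008,0,0,0,0,-1,0,-0.008,0,0,0,0,-1,0,-0.006,0,0,0,0,-1,0,-0.004,0,0,0,0,-1,0,0,0,0,0,0,-1,0,0,0,0,0,0,-1,0,0,0,0,0,0,-1,0,0,0,0,0,0,-1]'; python3 - <<'E'
from h import *
st(); save('top','t7'); save('wrist','w7');save('side','s7')
im,d,c=load('top0'); a=load('t7')[0][140:300,360:500]; b=load('s7')[0][140:300,250:390]; cv2.imwrite('pics/c7.png',cv2.resize(np.hstack([a,b]),None,fx=2.8,fy=2.8,interpolation=cv2.INTER_CUBIC))
E
```

```text
clock: 8.83
eef_pos: [0.5063, -0.2238, -0.0287]
tcp_rot: [[0.107, 0.994, 0.0], [0.994, -0.107, -0.0], [-0.0, 0.0, -1.0]]
contact_force: [4.6, 0.8, -1.7]
gripper_width: 0.106
clock: 9.67
eef_pos: [0.4655, -0.2194, -0.0289]
tcp_rot: [[0.107, 0.994, -0.0], [0.994, -0.107, -0.0], [-0.0, -0.0, -1.0]]
contact_force: [-0.6, -0.2, -0.4]
gripper_width: 0.1
t 9.67 p [0.4655, -0.2194, -0.0289] F [-0.6, -0.2, -0.4] w 0.1
[[0.107, 0.994, -0.0], [0.994, -0.107, -0.0], [-0.0, -0.0, -1.0]] [-0.463, 0.476, 1.983, -0.0, 0.683, -1.926]
```

View pics/c7.png

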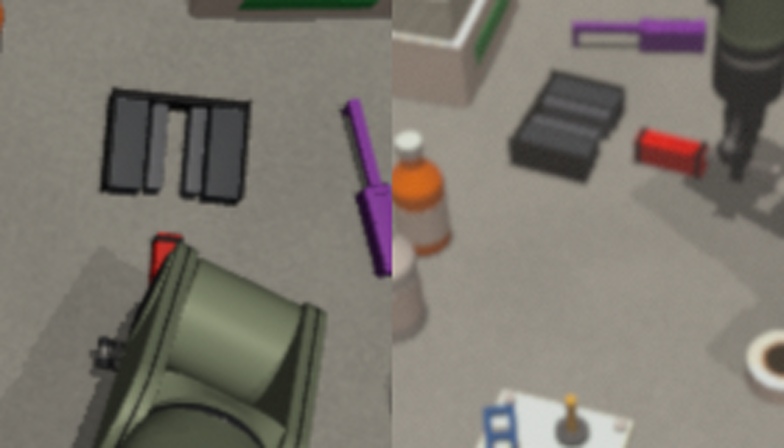

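View pics/w7.png

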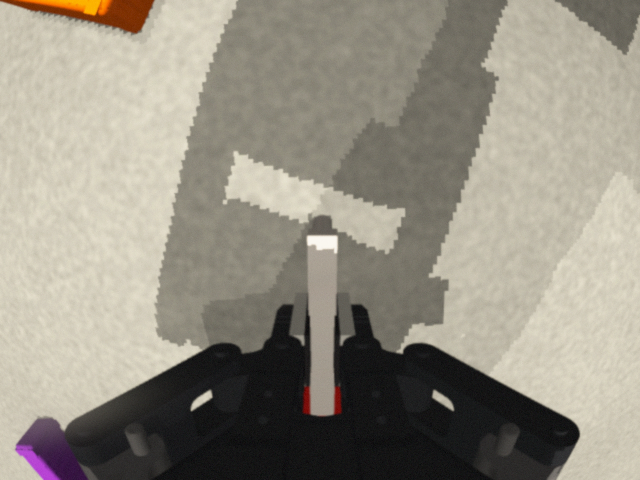

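The puller is out, with the red handle clear of the case by about 110 mm centre to centre. Letting go, rising and checking.

```bash
python3 -m jog '[0,0,0,0,0,0,-0.6,0,0,0,0,0,0,0.0,0,0,0,0,0,0,0.3,0,0,0,0,0,0,0.3,0,0,0,0,0,0,0.3,0,0,0,0,0,0,0.3,0,0,0,0,0,0,0.3,0,0,-0.02,0,0,0,0.3,0,0,-0.02,0,0,0,0.3,0,0,-0.02,0,0,0,0.3]';python3 -m jog '[0,0,-0.02,0,0,0,0.3,0,0.02,0,0,0,0,0.3,0,0.02,0,0,0,0,0.3,0,0.02,0,0,0,0,0.3,0,0.005,0,0,0,0,0.3,0,0,0,0,0,0,0.3,0,0,0,0,0,0,0.3,0,0,0,0,0,0,0.3,0,0,0,0,0,0,0.3,0,0,0,0,0,0,0.3]'; python3 - <<'E'
from h import *
st(); im,d,c=save('wrist','w8');save('side','s8')
hsv=cv2.cvtColor(im,cv2.COLOR_BGR2HSV)
red=(((hsv[...,0]<6)|(hsv[...,0]>174))&(hsv[...,1]>150)&(hsv[...,2]>150)).astype(np.uint8); red[:,:270]=0;red[:,380:]=0
v,u=np.nonzero(red); print(u.min(),u.max(),v.min(),v.max())
P=np.array([onz(c,x,y,.034,1) for x,y in zip(u,v)]); print(cv2.minAreaRect(P[:,:2].astype(np.float32)*1000))
E
```

```text
clock: 10.65
eef_pos: [0.4649, -0.2192, 0.0316]
tcp_rot: [[0.107, 0.994, -0.001], [0.994, -0.107, 0.0], [0.0, -0.001, -1.0]]
contact_force: [-0.2, -0.2, -0.6]
gripper_width: 0.652
clock: 11.48
eef_pos: [0.529, -0.2262, 0.0512]
tcp_rot: [[0.108, 0.994, -0.001], [0.994, -0.108, 0.0], [0.0, -0.001, -1.0]]
contact_force: [0.1, -0.6, -0.8]
gripper_width: 0.647
t 11.48 p [0.529, -0.2262, 0.0512] F [0.1, -0.6, -0.8] w 0.647
[[0.108, 0.994, -0.001], [0.994, -0.108, 0.0], [0.0, -0.001, -1.0]] [-0.424, 0.445, 1.761, -0.0, 0.937, -1.887]
302 341 225 346
((543.8447265625, -228.18588256835938), (22.015430450439453, 77.63506317138672), 83.9457778930664)
```

View pics/w8.png

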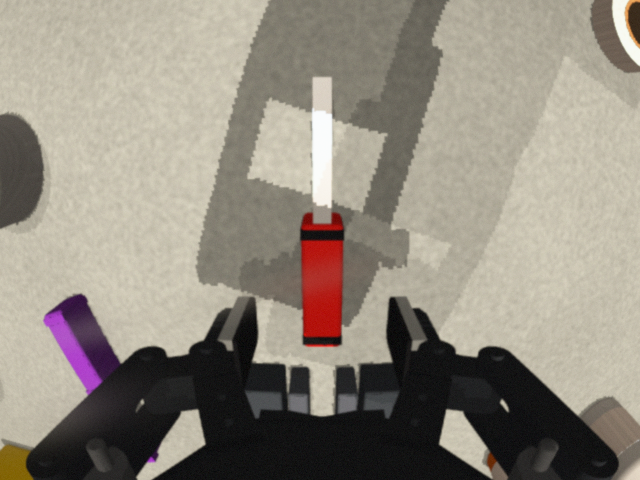

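View pics/s8.png

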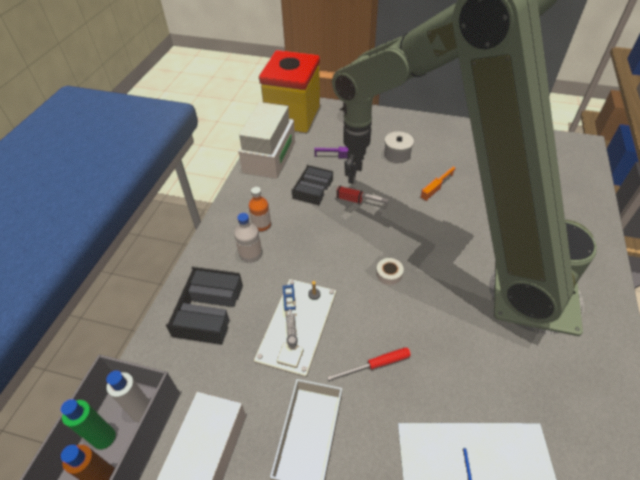

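The puller stands upright on the counter with its handle centre at (0.544, -0.228). In the wrist view it is at column 322, centred between the jaws. Now I'll take the handle.

```bash
python3 -m jog '[0,0.015,0,0,0,0,0.3,0,0,0.015,0,0,0,0.3,0,0,0.015,0,0,0,0.3,0,0,0.015,0,0,0,0.3,0,0,0.012,0,0,0,0.3,0,0,0.01,0,0,0,0.3,0,0,0.008,0,0,0,0.3,0,0,0.006,0,0,0,0.3,0,0,0.004,0,0,0,0.3,0,0,0,0,0,0,0.3]';python3 -m jog '[0,0,0,0,0,0,0.3,0,0,0,0,0,0,-1,0,0,0,0,0,0,-1,0,0,0,0,0,0,-1,0,0,0,0,0,0,-1,0,0,0,0,0,0,-1,0,0,0,0,0,0,-1,0,0,0,0,0,0,-1,0,0,0,0,0,0,-1,0,0,0,0,0,0,-1]'; python3 - <<'E'
from h import *
st(); im,d,c=save('wrist','w9');save('side','s9')
E
```

```text
clock: 12.42
eef_pos: [0.5445, -0.2278, -0.0344]
tcp_rot: [[0.107, 0.994, -0.001], [0.994, -0.107, 0.0], [0.0, -0.001, -1.0]]
contact_force: [0.0, -0.0, -0.6]
gripper_width: 0.651
clock: 13.25
eef_pos: [0.5454, -0.2282, -0.0331]
tcp_rot: [[0.107, 0.994, 0.001], [0.994, -0.107, -0.001], [-0.0, 0.001, -1.0]]
contact_force: [-0.0, 0.1, 5.3]
gripper_width: 0.275
t 13.25 p [0.5454, -0.2282, -0.0331] F [-0.0, 0.1, 5.3] w 0.275
[[0.107, 0.994, 0.001], [0.994, -0.107, -0.001], [-0.0, 0.001, -1.0]] [-0.416, 0.567, 1.803, -0.0, 0.77, -1.879]
```

View pics/w9.png

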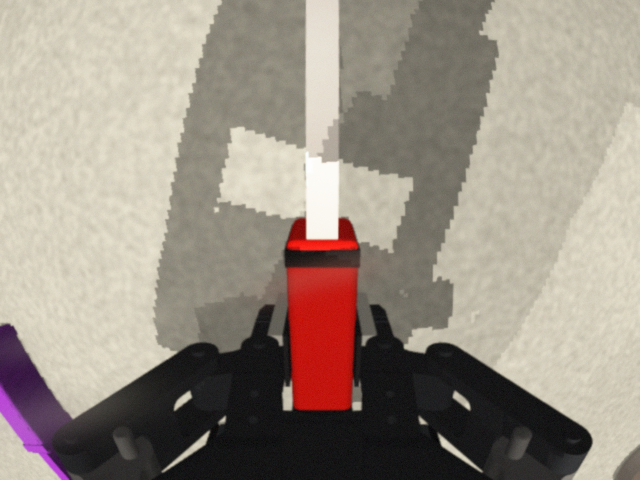

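The handle is gripped, with width 0.275 (about 23.4 mm). I'll lift, turn 86° so the pin points towards the spring, and carry the puller to a viewing position beside the hook.

```bash
python3 -m jog '[0,0,-0.01,0,0,0,-1,0,0,-0.015,0,0,0,-1,0,0,-0.015,0,0,0,-1,0,0,-0.015,0,0,0,-1,0,0,-0.015,0,0,0,-1,0,0,-0.015,0,0,0,-1,0,0,-0.015,0,0,0,-1,0,0,-0.01,0,0,0,-1,0,0,0,0,0,4,-1,0,0,0,0,0,6,-1]';python3 -m jog '[0,0,0,0,0,7,-1,0,0,0,0,0,7,-1,0,0,0,0,0,7,-1,0,0,0,0,0,7,-1,0,0,0,0,0,7,-1,0,0,0,0,0,7,-1,0,0,0,0,0,7,-1,0,0,0,0,0,7,-1,0,0,0,0,0,7,-1,0,0,0,0,0,7,-1]';python3 -m jog '[0,0,0,0,0,4,-1,0,0,0,0,0,2.2,-1,-0.003,-0.02,0,0,0,0,-1,-0.003,-0.035,0,0,0,0,-1,-0.003,-0.035,0,0,0,0,-1,-0.004,-0.035,0,0,0,0,-1,-0.004,-0.035,0,0,0,0,-1,-0.004,-0.035,0,0,0,0,-1,-0.004,-0.035,0,0,0,0,-1,-0.003,-0.035,0,0,0,0,-1]'; python3 - <<'E'
from h import *
st(); rel([.53,.09,.077],-2.4)
save('top','t10')
E
```

```text
clock: 14.18
eef_pos: [0.5449, -0.228, 0.077]
tcp_rot: [[0.282, 0.959, 0.001], [0.959, -0.282, -0.0], [-0.0, 0.001, -1.0]]
contact_force: [-1.3, -0.8, -1.9]
gripper_width: 0.27
clock: 15.02
eef_pos: [0.5443, -0.2277, 0.0759]
tcp_rot: [[0.998, 0.061, -0.001], [0.061, -0.998, 0.0], [-0.001, -0.001, -1.0]]
contact_force: [0.2, -0.7, -1.7]
gripper_width: 0.267
clock: 15.85
eef_pos: [0.5267, 0.0396, 0.0761]
tcp_rot: [[0.999, -0.041, -0.001], [-0.041, -0.999, -0.0], [-0.001, 0.0, -1.0]]
contact_force: [0.3, -0.1, -1.8]
gripper_width: 0.275
t 15.85 p [0.5267, 0.0396, 0.0761] F [0.3, -0.1, -1.8] w 0.275
[[0.999, -0.041, -0.001], [-0.041, -0.999, -0.0], [-0.001, 0.0, -1.0]] [0.053, 0.353, 1.841, -0.0, 0.949, 0.095]
move tool [0.0012, -0.0505, -0.001]
yaw -2.37 turn az 0.03
```

View pics/t10.png

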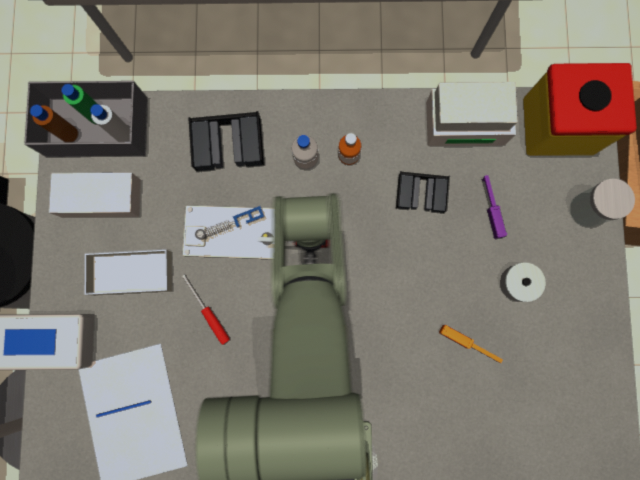

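```bash
python3 -m jog '[0,-0.01,0,0,0,0,-1,0,-0.01,0,0,0,0,-1,0,-0.01,0,0,0,0,-1,0,-0.01,0,0,0,0,-1,0,-0.005,0,0,0,0,-1,0,0,0,0,0,0,-1,0,0,0,0,0,0,-1,0,0,0,0,0,0,-1,0,0,0,0,0,0,-1,0,0,0,0,0,0,-1]'; python3 - <<'E'
from h import *
st(); save('wrist','w11');save('top','t11')
E
```

```text
clock: 16.73
eef_pos: [0.5297, 0.0825, 0.0762]
tcp_rot: [[0.999, -0.042, -0.0], [-0.042, -0.999, -0.0], [-0.0, 0.0, -1.0]]
contact_force: [0.7, 1.1, -2.9]
gripper_width: 0.272
t 16.73 p [0.5297, 0.0825, 0.0762] F [0.7, 1.1, -2.9] w 0.272
[[0.999, -0.042, -0.0], [-0.042, -0.999, -0.0], [-0.0, 0.0, -1.0]] [0.133, 0.363, 1.824, -0.0, 0.955, 0.175]
```

View pics/w11.png

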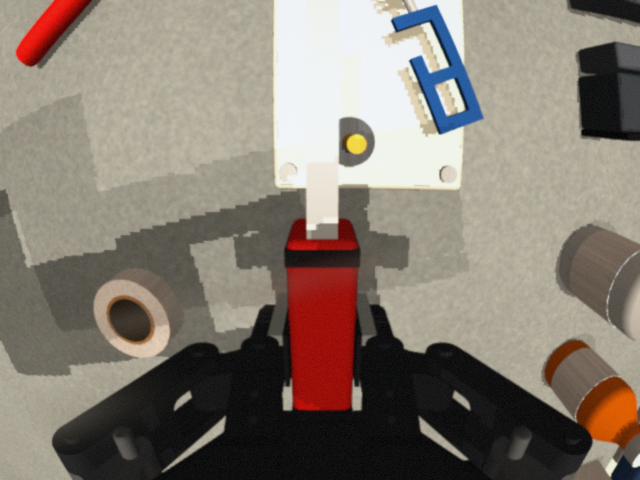

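The wrist view shows the blue hook clearly: eye near (452,97), mouth near (425,65), outer end near (462,122). The post top is at (357,144). Measuring these.

```bash
python3 - <<'E'
from h import *
im,d,c=load('w11')
cv2.imwrite('pics/w11c.png',cv2.resize(im[0:170,330:500],None,fx=3.5,fy=3.5,interpolation=cv2.INTER_CUBIC))
hsv=cv2.cvtColor(im,cv2.COLOR_BGR2HSV)
bl=((hsv[...,0]>98)&(hsv[...,0]<125)&(hsv[...,1]>130)).astype(np.uint8); bl[:,:380]=0; bl[:,500:]=0; bl[150:]=0
v,u=np.nonzero(bl); P=np.array([onz(c,x,y,.048,1) for x,y in zip(u,v)])[:,:2].astype(np.float32)*1000
r=cv2.minAreaRect(P);print(r,cv2.boxPoints(r).tolist())
cs,h=cv2.findContours(bl,cv2.RETR_CCOMP,cv2.CHAIN_APPROX_NONE)
for k,q in zip(cs,h[0]):
    if len(k)>15: 
        K=np.array([onz(c,*p[0],.048,1)[:2] for p in k],np.float32)*1000; print('contour',len(k),q[3],k.reshape(-1,2).mean(0),cv2.minAreaRect(K))
y=((hsv[...,0]>20)&(hsv[...,0]<35)&(hsv[...,1]>150)).astype(np.uint8); y[:,:340]=0;y[:,375:]=0;y[:125]=0;y[165:]=0
v,u=np.nonzero(y); print('post',u.mean(),v.mean(),u.min(),u.max(),v.min(),v.max(),onz(c,u.mean(),v.mean(),.066,1),onz(c,u.min(),v.mean(),.066,1),onz(c,u.max()+1,v.mean(),.066,1))
E
```

```text
((601.1206665039062, 193.80258178710938), (29.336687088012695, 71.65058135986328), 21.168134689331055) [[574.50537109375, 221.91372680664062], [600.3787841796875, 155.0977783203125], [627.7359619140625, 165.69143676757812], [601.862548828125, 232.50738525390625]]
contour 406 -1 [437.77093596  63.68226601] ((601.1206665039062, 193.80258178710938), (29.336687088012695, 71.65058135986328), 21.168134689331055)
contour 106 0 [450.11320755  97.04716981] ((607.3583984375, 176.82638549804688), (15.57571792602539, 21.555875778198242), 21.265785217285156)
post 355.51437699680514 143.69009584664536 346 365 134 153 [0.55016855 0.15052019 0.066     ] [0.54534543 0.15065589 0.066     ] [0.55551054 0.15039524 0.066     ]
```

View pics/w11c.png

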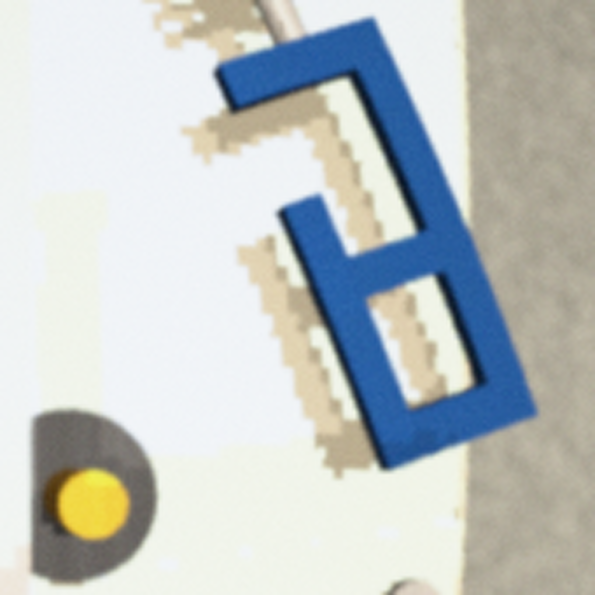

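The eye is at (607.4,176.8) mm, with the hole 15.6x21.6 mm and the plate 29.3x71.7 mm. The post is at (550.2,150.5) mm. The pivots derived both ways agree within 1 mm. Next I'll check the pin's place in the tool frame, using depth along the shank.

```bash
python3 - <<'E'
from h import *
im,d,c=load('w11')
R=cv2.Rodrigues(np.array(c['rvec'],float))[0];o=ray(c,0,0,1)[0]
s=sensors.get_state(); T=np.array(s['tcp_rot']); p=np.array(s['eef_pos'])
def pt(u,v):
    _,r=ray(c,u,v,1); return T.T@(o+r*d[v,u]/(R@r)[2]-p)
for v in range(0,420,12):
    w=[u for u in range(280,365) if d[v,u]>0 and pt(u,v)[2]<-.05]   # tool z: negative = above tcp
    if w: a,b=pt(min(w),v),pt(max(w),v); m=pt((min(w)+max(w))//2,v); print(v,min(w),max(w),np.round(a*1000,1),np.round(b*1000,1),np.round(m*1000,1))
E
```

```text
0 306 337 [  -4.3 -117.3  -64.4] [   5.2 -117.3  -64.5] [   0.3 -117.5  -63.9]
12 306 338 [  -4.3 -112.9  -65.3] [   5.5 -113.5  -63.4] [   0.6 -113.4  -63.7]
24 306 338 [  -4.3 -109.1  -64.5] [   5.5 -109.2  -64.1] [   0.6 -109.1  -64.2]
36 306 338 [  -4.2 -104.8  -65.5] [   5.5 -105.2  -64. ] [   0.6 -105.3  -63.6]
48 306 337 [  -4.3 -101.4  -63.5] [   5.1 -101.2  -64.1] [   0.3 -101.1  -64.3]
60 306 338 [ -4.3 -97.5 -63.5] [  5.4 -97.4 -64. ] [  0.6 -97.2 -64.5]
72 306 338 [ -4.3 -93.8 -62.4] [  5.4 -93.5 -64. ] [  0.6 -93.5 -63.9]
84 306 338 [ -4.3 -89.7 -64.5] [  5.5 -89.8 -63.4] [  0.6 -89.8 -63. ]
96 305 338 [ -4.6 -86.  -63.6] [  5.5 -86.  -63.5] [  0.3 -85.9 -64.8]
108 306 338 [ -4.3 -82.3 -63. ] [  5.5 -82.3 -63.1] [  0.6 -82.2 -63.6]
120 306 337 [ -4.3 -78.5 -63.4] [  5.2 -78.5 -64. ] [  0.3 -78.5 -62.9]
132 306 337 [ -4.3 -74.8 -63.4] [  5.2 -74.8 -63.9] [  0.3 -74.7 -64.4]
144 306 338 [ -4.3 -71.1 -64.8] [  5.5 -71.  -64.2] [  0.6 -71.  -64.3]
156 306 338 [ -4.4 -67.3 -63.4] [  5.5 -67.3 -64.5] [  0.6 -67.3 -63.6]
168 306 338 [ -4.4 -63.5 -63.6] [  5.6 -63.5 -63.6] [  0.
[... 769 characters left out ...]
12.  -18.5 -63.8] [  0.2 -19.7 -66.1]
312 280 364 [-15.  -10.4 -57.4] [ 16.  -11.  -58.5] [  0.6 -15.7 -67.2]
324 280 364 [-14.  -10.6 -66.8] [ 15.1 -10.8 -67.2] [  0.6 -10.5 -66.3]
336 280 364 [-13.3 -10.1 -74. ] [ 14.5  -9.9 -73.7] [  0.6  -5.1 -65.6]
348 280 364 [-13.5  -5.9 -74.8] [ 14.6  -6.  -75. ] [  0.6   0.3 -65.3]
360 280 364 [-12.7  -6.4 -82.5] [ 13.9  -5.9 -81.9] [  0.6   4.9 -66.4]
372 280 364 [-12.8  -2.4 -83.6] [ 14.   -1.8 -82.9] [  0.6  10.9 -65.8]
384 280 364 [-13.2   3.1 -83. ] [  11.6  -12.1 -101.8] [  0.6  15.7 -67.2]
396 280 364 [ -10.1  -12.1 -106.7] [  11.1  -11.9 -106.5] [  0.6  23.  -65.9]
408 280 364 [ -10.5   -7.1 -105.9] [  11.5   -7.1 -105.9] [  0.6  29.4 -66.1]
```

```bash
python3 - <<'E'
from h import *
im,d,c=load('top0')
print('gel cap',onz(c,304,142,.15),'spray cap',onz(c,349,139,.14),'mug',onz(c,316,307,.03))
rel([.602,.0604,.0762],-2.4)
E
python3 -m jog '[0.012,0.003,0,0,0,0,-1,0.012,0.003,0,0,0,0,-1,0.012,0.003,0,0,0,0,-1,0.012,0.003,0,0,0,0,-1,0.012,0.003,0,0,0,0,-1,0.008,0.003,0,0,0,0,-1,0.005,0.001,0,0,0,0,-1,0,0,0,0,0,0,-1,0,0,0,0,0,0,-1,0,0,0,0,0,0,-1]'
python3 - <<'E'
from h import *
st();rel([.602,.0604,.002],-2.4); save('wrist','w12');save('side','s12');save('top','t12')
a=load('s12')[0][260:380,230:390];b=load('t12')[0][180:300,170:330]
cv2.imwrite('pics/c12.png',cv2.resize(np.vstack([a,b]),None,fx=2.5,fy=2.5,interpolation=cv2.INTER_CUBIC))
E
```

```text
gel cap [0.75778457 0.05200549 0.15      ] spray cap [ 0.76717043 -0.05318142  0.14      ] mug [0.37849946 0.02841199 0.03      ]
move tool [0.0732, 0.0192, 0.0]
yaw -2.39 turn az 0.01
clock: 17.67
eef_pos: [0.601, 0.0611, 0.0761]
tcp_rot: [[0.999, -0.041, -0.001], [-0.041, -0.999, -0.0], [-0.001, 0.0, -1.0]]
contact_force: [-0.2, -0.0, -1.6]
gripper_width: 0.268
t 17.67 p [0.601, 0.0611, 0.0761] F [-0.2, -0.0, -1.6] w 0.268
[[0.999, -0.041, -0.001], [-0.041, -0.999, -0.0], [-0.001, 0.0, -1.0]] [0.082, 0.458, 1.661, 0.0, 1.023, 0.123]
move tool [0.0011, 0.0006, 0.0741]
yaw -2.36 turn az 0.04
```

View pics/c12.png

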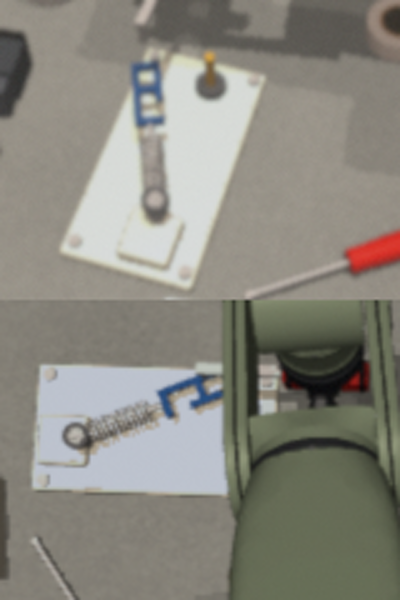

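View pics/w12.png

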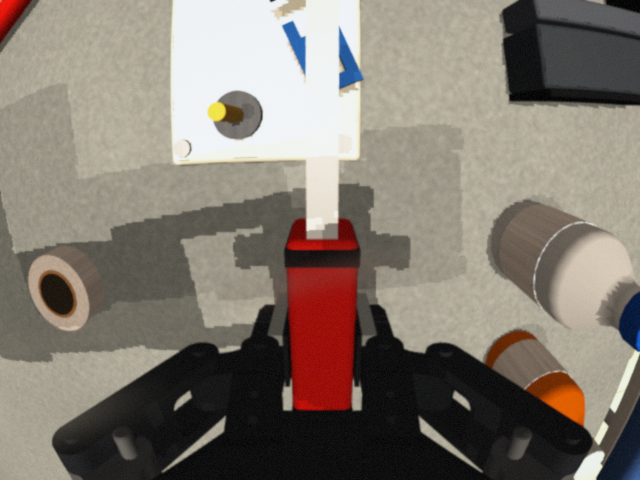

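```bash
python3 -m jog '[0.001,0,0.006,0,0,0,-1,0,0.0005,0.008,0,0,0,-1,0,0,0.008,0,0,0,-1,0,0,0.008,0,0,0,-1,0,0,0.008,0,0,0,-1,0,0,0.008,0,0,0,-1,0,0,0.004,0,0,0,-1,0,0,0,0,0,0,-1,0,0,0,0,0,0,-1,0,0,0,0,0,0,-1]'
python3 - <<'E'
from h import *
s=st();rel([.602,.0604,.002],-2.4); im,d,c=save('side','s13')
T=np.array(s['tcp_rot']);p=np.array(s['eef_pos'])
pin=p+T@np.array([.0005,-.1165,-.032]); print('pin',pin,proj(c,pin),proj(c,pin+[0,0,.022]),'eye',proj(c,[.6074,.1768,.048]))
a=cv2.resize(im[240:320,250:330],None,fx=7,fy=7,interpolation=cv2.INTER_CUBIC); cv2.imwrite('pics/s13c.png',a)
E
```

```text
clock: 18.65
eef_pos: [0.6032, 0.0604, 0.0265]
tcp_rot: [[0.999, -0.041, 0.001], [-0.041, -0.999, -0.0], [0.001, -0.0, -1.0]]
contact_force: [0.8, 0.3, -1.7]
gripper_width: 0.272
t 18.65 p [0.6032, 0.0604, 0.0265] F [0.8, 0.3, -1.7] w 0.272
[[0.999, -0.041, 0.001], [-0.041, -0.999, -0.0], [0.001, -0.0, -1.0]] [0.081, 0.512, 1.712, -0.0, 0.916, 0.122]
move tool [-0.0012, 0.0001, 0.0245]
yaw -2.37 turn az 0.03
pin [0.60849907 0.17682374 0.05850711] (np.float64(287.61525334205913), np.float64(287.9025309732565)) (np.float64(286.9548651077486), np.float64(282.6891830181793)) eye (np.float64(288.34811898902456), np.float64(290.4212700509041))
```

View pics/s13c.png

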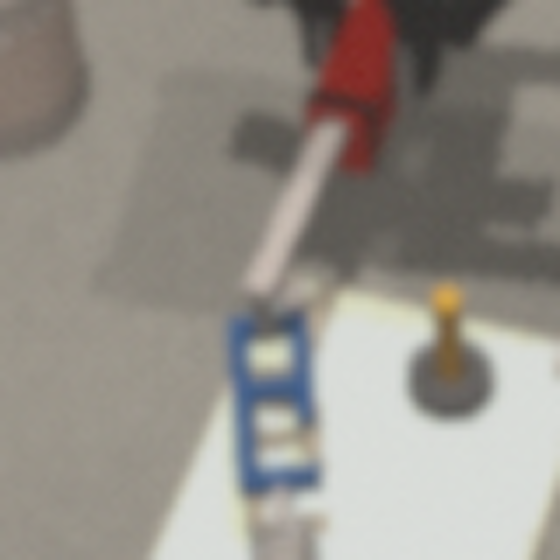

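The side crop has the pin end at about (265,330), close to the predicted (263,335), just above the eye centre (270,356). I'm trimming about 1 mm in x and lowering it.

```bash
python3 -m jog '[-0.001,0,0.003,0,0,0,-1,0,0,0.004,0,0,0,-1,0,0,0.004,0,0,0,-1,0,0,0.004,0,0,0,-1,0,0,0.004,0,0,0,-1,0,0,0.004,0,0,0,-1,0,0,0.002,0,0,0,-1,0,0,0,0,0,0,-1,0,0,0,0,0,0,-1,0,0,0,0,0,0,-1]'
python3 - <<'E'
from h import *
s=st();im,d,c=save('side','s14')
T=np.array(s['tcp_rot']);p=np.array(s['eef_pos'])
pin=p+T@np.array([.0005,-.1165,-.032]); print('pin',pin)
a=cv2.resize(im[240:320,250:330],None,fx=7,fy=7,interpolation=cv2.INTER_CUBIC); cv2.imwrite('pics/s14c.png',a)
E
```

```text
clock: 19.53
eef_pos: [0.602, 0.0605, 0.0013]
tcp_rot: [[0.999, -0.041, 0.0], [-0.041, -0.999, -0.0], [0.0, 0.0, -1.0]]
contact_force: [0.5, 0.4, -2.0]
gripper_width: 0.268
t 19.53 p [0.602, 0.0605, 0.0013] F [0.5, 0.4, -2.0] w 0.268
[[0.999, -0.041, 0.0], [-0.041, -0.999, -0.0], [0.0, 0.0, -1.0]] [0.081, 0.541, 1.739, -0.0, 0.862, 0.123]
pin [0.60731578 0.17685198 0.03333418]
```

View pics/s14c.png

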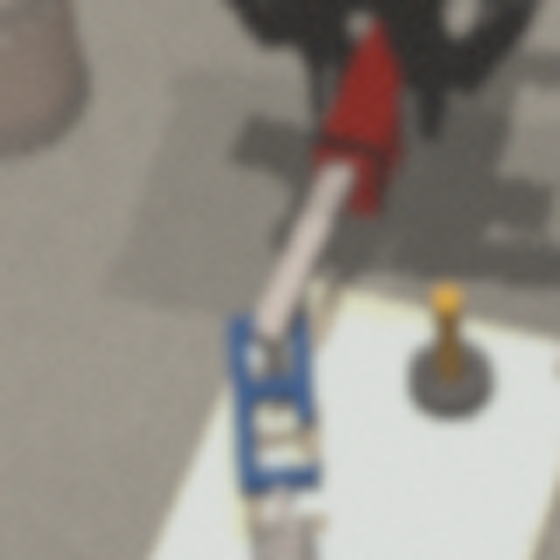

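The pin stands in the eye in the side crop, around (268,360), with no upward force. Next I pull about 69 mm while swinging partway in, staying clear of the post.

```bash
python3 -m jog '[-0.001,0.004,0,0,0,0,-1,-0.0015,0.007,0,0,0,0,-1,-0.0015,0.007,0,0,0,0,-1,-0.0015,0.007,0,0,0,0,-1,-0.0015,0.007,0,0,0,0,-1,-0.002,0.007,0,0,0,0,-1,-0.002,0.007,0,0,0,0,-1,-0.002,0.007,0,0,0,0,-1,-0.001,0.006,0,0,0,0,-1,-0.001,0.005,0,0,0,0,-1]'
python3 -m jog '[0,0.003,0,0,0,0,-1,0,0.001,0,0,0,0,-1,0,0,0,0,0,0,-1,0,0,0,0,0,0,-1,0,0,0,0,0,0,-1,0,0,0,0,0,0,-1,0,0,0,0,0,0,-1,0,0,0,0,0,0,-1,0,0,0,0,0,0,-1,0,0,0,0,0,0,-1]'
python3 - <<'E'
from h import *
s=st();im,d,c=save('side','s15');save('wrist','w15'); save('top','t15')
T=np.array(s['tcp_rot']);p=np.array(s['eef_pos'])
pin=p+T@np.array([.0005,-.1165,-.032]); pv=np.array([.5563,.3102]); q=pin[:2]-pv; print('pin',pin,'r',np.hypot(*q),'th',np.arctan2(q[1],q[0])-np.arctan2(-.998,-.038))
a=cv2.resize(im[240:340,240:340],None,fx=6,fy=6,interpolation=cv2.INTER_CUBIC); cv2.imwrite('pics/s15c.png',a)
E
```

```text
clock: 20.42
eef_pos: [0.583, -0.0019, 0.001]
tcp_rot: [[0.999, -0.043, -0.002], [-0.043, -0.999, 0.003], [-0.002, -0.003, -1.0]]
contact_force: [-0.6, 9.3, -1.7]
gripper_width: 0.269
clock: 21.25
eef_pos: [0.5827, -0.0051, 0.0009]
tcp_rot: [[0.999, -0.043, -0.002], [-0.043, -0.999, 0.003], [-0.002, -0.003, -1.0]]
contact_force: [-0.8, 10.3, -1.9]
gripper_width: 0.268
t 21.25 p [0.5827, -0.0051, 0.0009] F [-0.8, 10.3, -1.9] w 0.268
[[0.999, -0.043, -0.002], [-0.043, -0.999, 0.003], [-0.002, -0.003, -1.0]] [-0.031, 0.515, 1.792, 0.005, 0.837, 0.009]
pin [0.58826004 0.11116714 0.03330095] r 0.20158254948393883 th 0.19727526967409514
```

View pics/s15c.png

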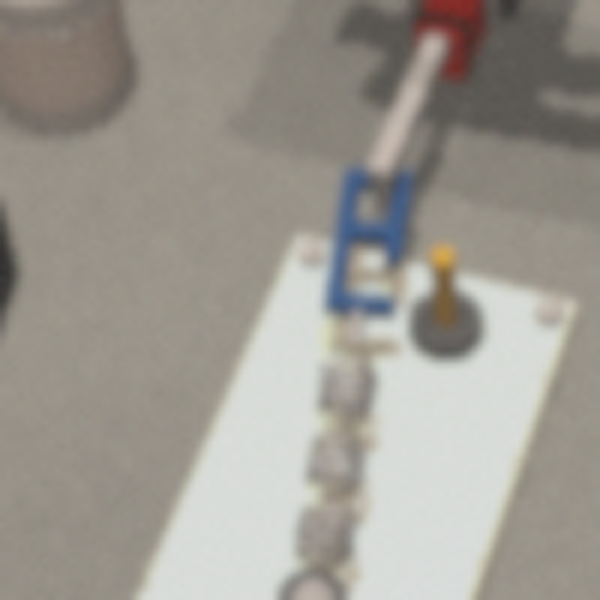

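View pics/w15.png

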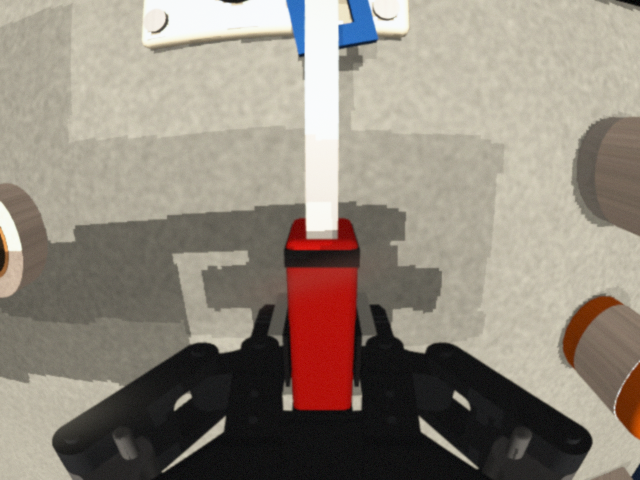

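```bash
python3 - <<'E'
from h import *
im,d,c=load('w15')
a=onz(c,302,55,.048,1)[:2];b=onz(c,376,41,.048,1)[:2]; pv=np.array([.5563,.3102]); m=(a+b)/2-pv
print(a,b,np.hypot(*(a-b)),'outer r',np.hypot(*m),'seat r',np.hypot(*m)-.0405,'theta',np.arctan2(m[1],m[0])+1.6089)
E
```

```text
[0.58082605 0.09758735] [0.60702984 0.10217473] 0.026602305831696944 outer r 0.21365843319191602 seat r 0.173158433191916 theta 0.21513959240266178
```

Seat radius is about 173 mm at 0.215 rad. I'll pull 2.5 mm more and swing towards the post, checking before the end.

```bash
python3 -m jog '[0,0.0025,0,0,0,0,-1,-0.004,0.0006,0,0,0,0,-1,-0.004,0.0006,0,0,0,0,-1,-0.004,0.0006,0,0,0,0,-1,-0.004,0.0006,0,0,0,0,-1,-0.004,0.0006,0,0,0,0,-1,-0.004,0.0002,0,0,0,0,-1,-0.004,0.0002,0,0,0,0,-1,0,0,0,0,0,0,-1,0,0,0,0,0,0,-1]'
python3 - <<'E'
from h import *
s=st();im,d,c=save('side','s16');im2=save('wrist','w16')[0]
T=np.array(s['tcp_rot']);p=np.array(s['eef_pos'])
pin=p+T@np.array([.0005,-.1165,-.032]); pv=np.array([.5563,.3102]); q=pin[:2]-pv; print('pin',pin,'r',np.hypot(*q),'th',np.arctan2(q[1],q[0])-np.arctan2(-.998,-.038))
a=cv2.resize(im[240:340,240:340],None,fx=5,fy=5,interpolation=cv2.INTER_CUBIC); b=cv2.resize(im2[0:100,220:420],None,fx=2.5,fy=2.5); cv2.imwrite('pics/c16.png',np.vstack([a,b])[:600] if 0 else np.vstack([cv2.resize(a,(500,350)),b]))
E
```

```text
clock: 22.23
eef_pos: [0.5551, -0.0099, 0.0012]
tcp_rot: [[0.999, -0.043, -0.001], [-0.043, -0.999, 0.004], [-0.001, -0.003, -1.0]]
contact_force: [0.3, 11.1, -1.1]
gripper_width: 0.264
t 22.23 p [0.5551, -0.0099, 0.0012] F [0.3, 11.1, -1.1] w 0.264
[[0.999, -0.043, -0.001], [-0.043, -0.999, 0.004], [-0.001, -0.003, -1.0]] [-0.041, 0.48, 1.86, 0.005, 0.802, -0.001]
pin [0.56066149 0.10639847 0.03360922] r 0.20384819370332036 th 0.05945519882189432
```

View pics/c16.png

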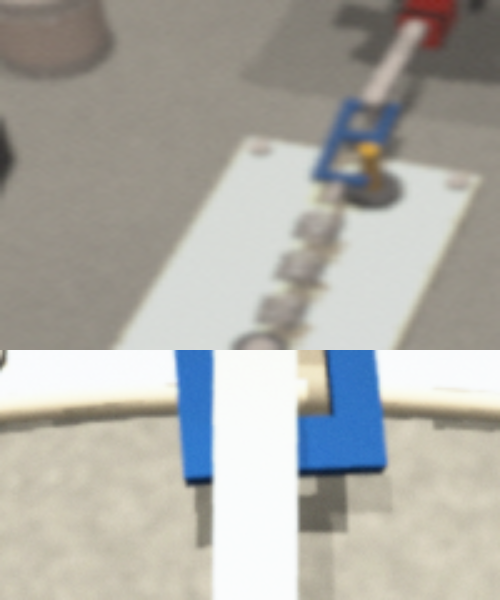

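The hook follows and the post is at the mouth. I'll swing the last 18 mm.

```bash
python3 -m jog '[-0.003,0.0001,0,0,0,0,-1,-0.003,0.0001,0,0,0,0,-1,-0.003,0.0001,0,0,0,0,-1,-0.003,0.0001,0,0,0,0,-1,-0.002,0,0,0,0,0,-1,-0.001,0,0,0,0,0,-1,-0.001,0,0,0,0,0,-1,0,0,0,0,0,0,-1,0,0,0,0,0,0,-1,0,0,0,0,0,0,-1]'
cat > chk.py <<'E'
from h import *
import sys
n=sys.argv[1]
s=st();im,d,c=save('side','s'+n);im2=save('wrist','w'+n)[0]
T=np.array(s['tcp_rot']);p=np.array(s['eef_pos'])
pin=p+T@np.array([.0005,-.1165,-.032]); pv=np.array([.5563,.3102]); q=pin[:2]-pv; print('pin',pin,'r',np.hypot(*q),'lateral',q@np.array([.998,-.038]))
a=cv2.resize(im[240:310,270:370],None,fx=5,fy=5,interpolation=cv2.INTER_CUBIC); b=cv2.resize(im2[0:100,220:420],None,fx=2.5,fy=2.5); cv2.imwrite('pics/c%s.png'%n,np.vstack([a,b]))
E
python3 chk.py 17
```

```text
clock: 23.17
eef_pos: [0.54, -0.0097, 0.0014]
tcp_rot: [[0.999, -0.044, 0.001], [-0.044, -0.999, 0.003], [0.001, -0.003, -1.0]]
contact_force: [1.3, 10.9, -2.3]
gripper_width: 0.274
t 23.17 p [0.54, -0.0097, 0.0014] F [1.3, 10.9, -2.3] w 0.274
[[0.999, -0.044, 0.001], [-0.044, -0.999, 0.003], [0.001, -0.003, -1.0]] [-0.042, 0.461, 1.897, 0.005, 0.783, -0.001]
pin [0.54554026 0.10653578 0.03377549] r 0.2039482401186938 lateral -0.0029989821542052127
```

View pics/c17.png

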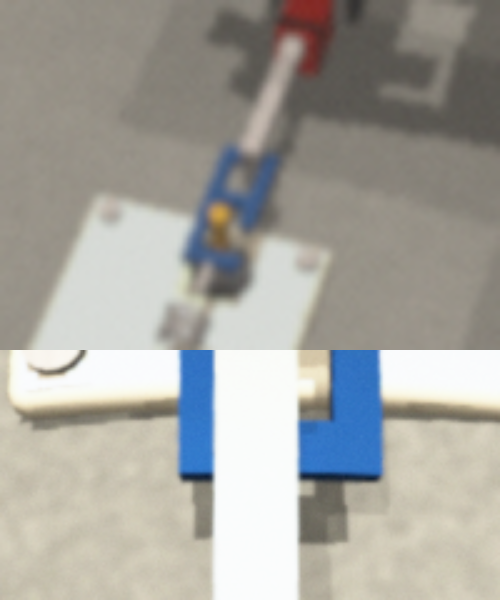

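The post is inside the slot and the hook centre is within about 0.5 mm of the unit axis. A small extra nudge, then let it back.

```bash
python3 -m jog '[-0.001,0,0,0,0,0,-1,0,-0.002,0,0,0,0,-1,0,-0.002,0,0,0,0,-1,0,-0.002,0,0,0,0,-1,0,-0.002,0,0,0,0,-1,0,-0.002,0,0,0,0,-1,0,-0.002,0,0,0,0,-1,0,-0.002,0,0,0,0,-1,0,0,0,0,0,0,-1,0,0,0,0,0,0,-1]'
python3 chk.py 18
```

```text
clock: 24.1
eef_pos: [0.5397, 0.0039, 0.0014]
tcp_rot: [[0.999, -0.043, 0.001], [-0.043, -0.999, 0.003], [0.001, -0.003, -1.0]]
contact_force: [0.3, 8.4, -1.8]
gripper_width: 0.269
t 24.1 p [0.5397, 0.0039, 0.0014] F [0.3, 8.4, -1.8] w 0.269
[[0.999, -0.043, 0.001], [-0.043, -0.999, 0.003], [0.001, -0.003, -1.0]] [-0.016, 0.46, 1.898, 0.004, 0.782, 0.025]
pin [0.54521841 0.12016255 0.0337067 ] r 0.19036026939585118 lateral -0.0038380043554555074
```

View pics/c18.png

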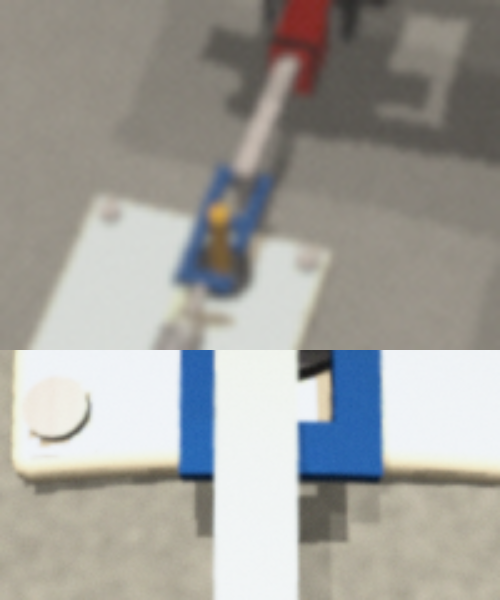

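```bash
python3 -m jog '[0,-0.001,0,0,0,0,-1,0,-0.0015,0,0,0,0,-1,0,-0.0015,0,0,0,0,-1,0,-0.0015,0,0,0,0,-1,0.001,-0.001,0,0,0,0,-1,0.001,0,0,0,0,0,-1,0.0015,0,0,0,0,0,-1,0,0,0,0,0,0,-1,0,0,0,0,0,0,-1,0,0,0,0,0,0,-1]'
python3 chk.py 19
```

```text
clock: 25.03
eef_pos: [0.543, 0.009, 0.0011]
tcp_rot: [[0.999, -0.041, -0.0], [-0.041, -0.999, -0.0], [-0.0, 0.0, -1.0]]
contact_force: [-0.7, -0.4, -0.9]
gripper_width: 0.273
t 25.03 p [0.543, 0.009, 0.0011] F [-0.7, -0.4, -0.9] w 0.273
[[0.999, -0.041, -0.0], [-0.041, -0.999, -0.0], [-0.0, 0.0, -1.0]] [-0.005, 0.465, 1.889, -0.0, 0.787, 0.037]
pin [0.5483443  0.12534274 0.0331109 ] r 0.1850283728937679 lateral -0.0009152102560212663
```

View pics/c19.png

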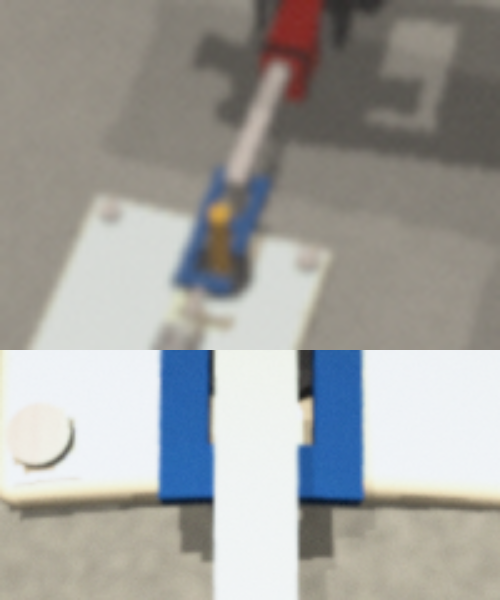

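The force has dropped to about zero, so the spring now hangs on the post and the pin is loose in the eye. Lifting straight up, then carrying the puller away.

```bash
python3 -m jog '[0,0,-0.002,0,0,0,-1,0,0,-0.004,0,0,0,-1,0,0,-0.006,0,0,0,-1,0,0,-0.008,0,0,0,-1,0,0,-0.01,0,0,0,-1,0,0,-0.01,0,0,0,-1,0,0,-0.01,0,0,0,-1,0,0,-0.005,0,0,0,-1,0,0,0,0,0,0,-1,0,0,0,0,0,0,-1]'
python3 chk.py 20
python3 -m jog '[0,0.006,0,0,0,0,-1,0,0.014,0,0,0,0,-1,0,0.014,0,0,0,0,-1,0,0.014,0,0,0,0,-1,0,0.014,0,0,0,0,-1,0,0.014,0,0,0,0,-1,0,0.014,0,0,0,0,-1,0,0.014,0,0,0,0,-1,0,0.01,0,0,0,0,-1,0,0.006,0,0,0,0,-1]'
python3 - <<'E'
from h import *
st(); rel([.545,-.111,-.032],-2.4); save('wrist','w21')
E
```

```text
clock: 25.97
eef_pos: [0.5433, 0.009, 0.0566]
tcp_rot: [[0.999, -0.041, 0.001], [-0.041, -0.999, -0.0], [0.001, 0.0, -1.0]]
contact_force: [-0.4, -0.3, -1.4]
gripper_width: 0.268
t 25.97 p [0.5433, 0.009, 0.0566] F [-0.4, -0.3, -1.4] w 0.268
[[0.999, -0.041, 0.001], [-0.041, -0.999, -0.0], [0.001, 0.0, -1.0]] [-0.004, 0.395, 1.831, -0.0, 0.915, 0.037]
pin [0.54853545 0.12542778 0.08863543] r 0.18493528620033517 lateral -0.0007276790719953662
clock: 26.9
eef_pos: [0.5378, -0.1122, 0.0558]
tcp_rot: [[0.999, -0.042, -0.001], [-0.042, -0.999, -0.0], [-0.001, 0.0, -1.0]]
contact_force: [-0.2, -0.6, -0.8]
gripper_width: 0.271
t 26.9 p [0.5378, -0.1122, 0.0558] F [-0.2, -0.6, -0.8] w 0.271
[[0.999, -0.042, -0.001], [-0.042, -0.999, -0.0], [-0.001, 0.0, -1.0]] [-0.226, 0.405, 1.817, -0.0, 0.921, -0.184]
move tool [0.0072, -0.0015, 0.0878]
yaw -2.43 turn az -0.03
```

View pics/w21.png

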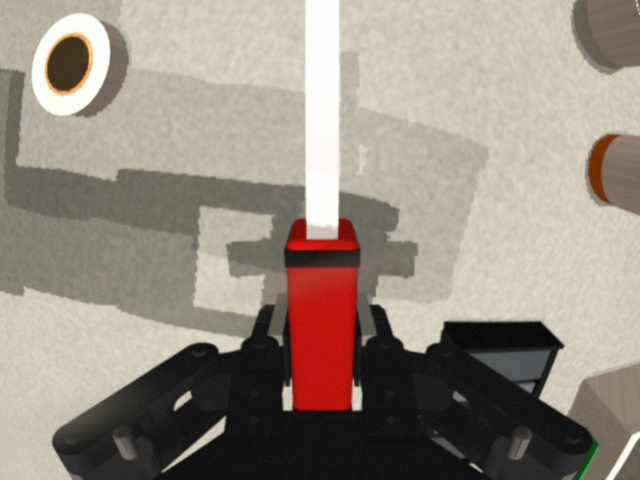

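View pics/c20.png

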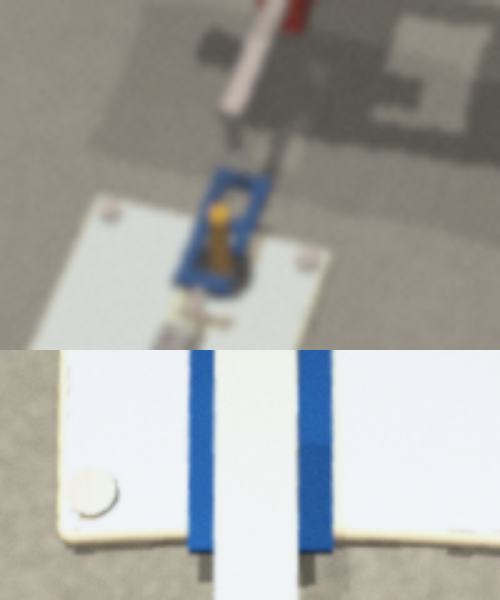

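The hook stays on the post after the lift, and the counter below is clear. Lowering the puller.

```bash
python3 -m jog '[0,0,0.008,0,0,0,-1,0,0,0.014,0,0,0,-1,0,0,0.014,0,0,0,-1,0,0,0.014,0,0,0,-1,0,0,0.014,0,0,0,-1,0,0,0.01,0,0,0,-1,0,0,0.006,0,0,0,-1,0,0,0.003,0,0,0,-1,0,0,0.002,0,0,0,-1,0,0,0,0,0,0,-1]'
python3 -m jog '[0,0,0.001,0,0,0,-1,0,0,0.001,0,0,0,-1,0,0,0,0,0,0,-1,0,0,0,0,0,0,-1,0,0,0,0,0,0,-1,0,0,0,0,0,0,-1,0,0,0,0,0,0,-1,0,0,0,0,0,0,-1,0,0,0,0,0,0,-1,0,0,0,0,0,0,-1]'
```

```text
clock: 27.78
eef_pos: [0.5384, -0.1107, -0.0288]
tcp_rot: [[0.999, -0.041, 0.0], [-0.041, -0.999, -0.0], [0.0, 0.0, -1.0]]
contact_force: [-0.3, 0.2, -1.5]
gripper_width: 0.274
clock: 28.62
eef_pos: [0.5382, -0.1109, -0.0308]
tcp_rot: [[0.999, -0.041, 0.0], [-0.041, -0.999, -0.0], [0.0, 0.0, -1.0]]
contact_force: [0.9, 1.0, -1.9]
gripper_width: 0.269
```

```bash
python3 -m jog '[0,0,0.001,0,0,0,-1,0,0,0.0005,0,0,0,-1,0,0,0,0,0,0,-1,0,0,0,0,0,0,-1,0,0,0,0,0,0,-0.4,0,0,0,0,0,0,-0.2,0,0,0,0,0,0,0.1,0,0,0,0,0,0,0.3,0,0,0,0,0,0,0.3,0,0,0,0,0,0,0.3]'
python3 -m jog '[0,0,-0.005,0,0,0,0.3,0,0,-0.01,0,0,0,0.3,0,0,-0.015,0,0,0,0.3,0,0,-0.015,0,0,0,0.3,0,0,-0.015,0,0,0,0.3,0,0,-0.02,0,0,0,0.3,0,0,-0.02,0,0,0,0.3,0,0,-0.02,0,0,0,0.3,0,0,0,0,0,0,0.3,0,0,0,0,0,0,0.3]'
python3 - <<'E'
from h import *
st(); save('wrist','w22'); save('side','s22')
E
```

```text
clock: 29.45
eef_pos: [0.5383, -0.1109, -0.0322]
tcp_rot: [[0.999, -0.041, 0.0], [-0.041, -0.999, -0.0], [0.0, 0.0, -1.0]]
contact_force: [0.1, 0.7, -0.3]
gripper_width: 0.651
clock: 30.28
eef_pos: [0.539, -0.111, 0.0895]
tcp_rot: [[0.999, -0.041, 0.003], [-0.041, -0.999, -0.001], [0.003, 0.001, -1.0]]
contact_force: [-0.8, -0.2, 0.5]
gripper_width: 0.652
t 30.28 p [0.539, -0.111, 0.0895] F [-0.8, -0.2, 0.5] w 0.652
[[0.999, -0.041, 0.003], [-0.041, -0.999, -0.001], [0.003, 0.001, -1.0]] [-0.224, 0.367, 1.777, -0.0, 0.994, -0.183]
```

View pics/w22.png

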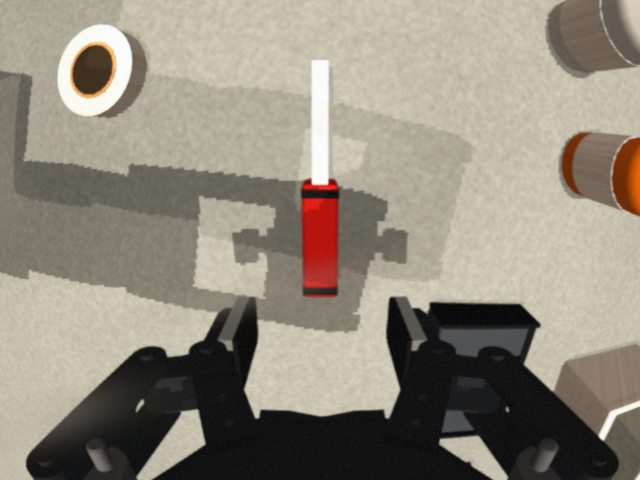

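View pics/s22.png

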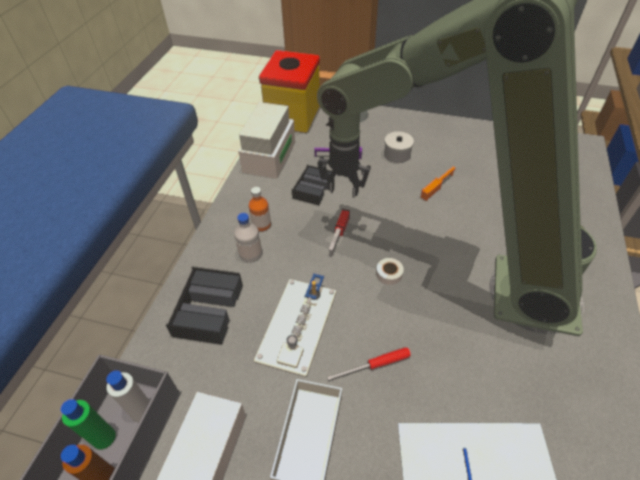

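The puller stands level on the counter, let go, with its handle at (320,240) and shank up to (320,60). The hook is on the post at (315,285) in the side view. One numeric check before handing in.

```bash
python3 - <<'E'
from h import *
im,d,c=load('w22')
R=cv2.Rodrigues(np.array(c['rvec'],float))[0];o=ray(c,0,0,1)[0]
for u,v in [(320,240),(320,200),(320,150),(320,70),(310,240),(331,240)]:
    _,r=ray(c,u,v,1); print(u,v,np.round(o+r*d[v,u]/(R@r)[2],4))
im,d,c=save('top','t22'); hsv=cv2.cvtColor(im,cv2.COLOR_BGR2HSV)
bl=((hsv[...,0]>100)&(hsv[...,0]<125)&(hsv[...,1]>120)).astype(np.uint8); m=np.zeros_like(bl); m[205:265,220:300]=bl[205:265,220:300]
v,u=np.nonzero(m); P=np.array([onz(c,x,y,.048) for x,y in zip(u,v)]); print('hook',len(u),cv2.minAreaRect(P[:,:2].astype(np.float32)*1000))
cv2.imwrite('pics/t22c.png',cv2.resize(im[190:270,175:335],None,fx=5,fy=5,interpolation=cv2.INTER_CUBIC))
E
```

```text
320 240 [ 0.5377 -0.1068  0.0321]
320 200 [ 0.5388 -0.08    0.0318]
320 150 [ 0.5402 -0.048   0.0285]
320 70 [0.5423 0.0033 0.031 ]
310 240 [ 0.5311 -0.1066  0.0318]
331 240 [ 0.545  -0.1074  0.0312]
hook 153 ((550.2778930664062, 147.56671142578125), (70.22530364990234, 26.5999755859375), 87.03076934814453)
```

View pics/t22c.png

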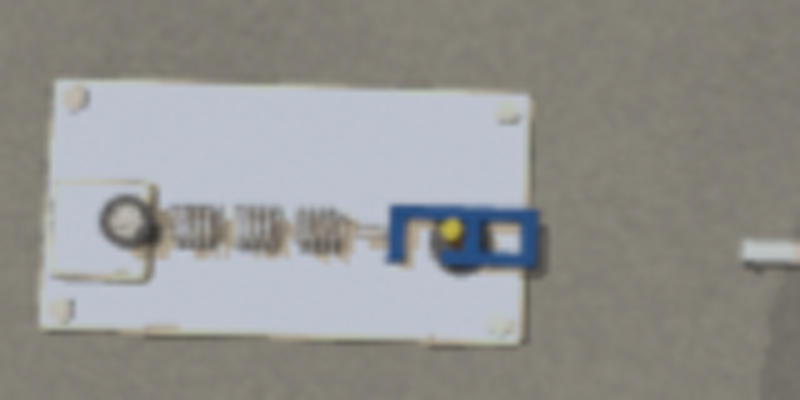

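The top crop shows the post bearing against the outer end of the slot, with the seat at about y = 151.5 against the post's 150.5. The puller lies clear of the unit. Handing in.

```bash
python3 -c "
from h import *
print(ticket.finish_job()); st()"
```

```text
the job is handed in; nothing more can be done
None
the job is handed in; nothing more can be done
```

The job is done and handed in at about 30 s. I drew the red puller out by its shank, set it down and took it by the handle. With its pin in the eye I stretched the spring, swung the hook onto the post and let it back. Then I laid the puller on the counter about 110 mm clear of the lamp unit.

**Last checks:**
- **Hook:** in the top view the post sits against the outer end of the slot, and the seat is within about 1–2 mm of the post's axis. The pulling force fell to about 0 N once it was let back, and the hook stayed on after the pin was lifted out.
- **Puller:** it stands level at handle centre (0.538, -0.107) and is let go. Depth puts the handle top at 32 mm where 34 mm is given, which is within the roughly 2 mm calibration.
- **Bystanders:** none looks moved in the last side and top pictures, but I did not measure each one.

**What disagreed:** the fingertips really ended about 43 mm short of the reported TCP. The first close on the shank therefore met nothing and touched nothing, and I took the later heights from the pictures. During the stretch the force suggested a seat radius of about 170 mm and the picture about 173 mm, so I pulled 2.5 mm more.

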